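# Put the rivet press tooling away in its caddy

### The job

Put the rivet press's setting tools away in the grey caddy: set each of the two solid round anvils down, upright and without dropping it, in the black-ringed well of its own size, and send both short plain pins down the caddy's chute, laid crosswise so that they roll all the way to the end stop under the clear cover. Leave the two hollow cutters, which look like the anvils, and the long pin where they lie.

Things in the scene. Friction and masses are not known exactly. Their poses are not given: they have to be found in the camera images.
- caddy: Fixed grey caddy (mm): plate 220 (x) x 180 (y) x 6; origin: centre of its underside, on the table. Wells on its -y side. Pin chute on its +y side: a lane along x, centred at y 48, 62 wide, its floor falling to +x: z 58 at x -95, 34 at 0, 10 at 95. Walls 20 above the lane floor; back wall 77 high at x -97. Clear cover 20 above the floor from x 32 to 95; clear stop at x 93. Open part: x -90 to 28.
- well_large: The large well: a fixed black ring on the caddy's plate, 72 mm outside, 64 mm inside, 8 mm high, open to the plate inside. Origin: centre of its underside, on the plate's top (6 mm above the table). z up. It stands at caddy (+48, -43) mm or (-48, -43) mm, with the small well at the other place.
- well_small: The small well: a fixed black ring on the caddy's plate, 52 mm outside, 44 mm inside, 8 mm high, open to the plate inside. Origin: centre of its underside, on the plate's top (6 mm above the table). z up.
- anvil_large: The large anvil: a solid steel round block, 50 mm diameter, sides straight to 28 mm, with a low solid dome on top to 35 mm, standing upright. Origin: centre of its underside; z up. About 0.45 kg. Goes into the large well.
- anvil_small: The small anvil: a solid steel round block, 30 mm diameter, sides straight to 28 mm, low solid dome on top to 35 mm, standing upright. Origin: centre of its underside; z up. About 0.16 kg. Goes into the small well.
- pin_a: A short plain steel pin, 16 mm diameter, 50 mm long, lying on the table, free to roll. Origin: its middle, on the axis (8 mm above the table); x along the pin. About 80 g. Let go just above the chute's open part, lying across it (along caddy y), it rolls down under the cover to the stop by itself; lengthwise it sticks. The two pins end side by side, axes at caddy x 85 and 69 mm.
- pin_b: A second short pin, the same as pin_a: 16 mm diameter, 50 mm long, lying. Origin: its middle, on the axis; x along the pin. Goes down the chute, before or after pin_a.
- cutter_large: Look-alike to leave alone: a hollow steel tube cutter, 50 mm diameter outside, 36 mm bore right through, 30 mm high, standing. Origin: centre of its underside.
- cutter_small: Look-alike to leave alone: a hollow steel tube cutter, 30 mm diameter outside, 19 mm bore right through, 30 mm high, standing. Origin: centre of its underside.
- pin_long: Look-alike to leave alone: a long plain steel pin, 16 mm diameter, 85 mm long, too long for the chute, lying on the table and free to roll. Origin: its middle, on the axis; x along the pin.
Not all that is in view belongs to the job. What is shaped like the anvil_large but brown or yellow is not meant.

How it is judged:
By the outcome, as a careful person would: the job done as asked, in the order asked, and still so for the second after the job is handed in, with the robot touching nothing.
It also fails if it takes over 118 s, if anything falls off the work surface, if the arm or the gripper's body presses on something with over 40 N, if the wrist force passes 120 N, or if a joint passes its speed limit or range.

### The arm

A 6-joint arm with a two-finger parallel gripper is mounted at the origin on the work surface. World frame = base frame: x ahead of the robot, y to its left, z up, the work surface at z = 0. Lengths are in m, angles in rad, forces in N, time in s.
With the tool pointing down it reaches from about 0.35 to 0.775 m from the base axis. Payload 7.3 kg.
Tool frame: the origin (TCP) lies on the centre line of the jaws, within the pads' length; the fingertips stand tip_reach ahead of it and the grasp point (between the pads) lies 6 mm ahead of it (tip_reach is the distance from the TCP to the fingertips, in m); x points along the fingers, y is the direction in which the jaws open and shut, and the axes are right-handed (so a half turn about x gives the same grasp; the last joint's range is limited). The gripper opens to 92 mm and grips with 3 to 60 N. Pads are 19 mm wide; open, the fingers measure 130 mm over their backs; the gripper's body (75 mm by 190 mm) begins 47 mm behind the grasp point.
Start: joints at [0.989, 0.342, 1.524, -0, 1.275, -0.146], TCP at [0.222, 0.476, 0.225] pointing down, gripper open.
Joint ranges: [-2.53, 2.53], [-0.77, 2.02], [0.04, 2.7], [-1, 4.14], [0.28, 2.66], [-3.11, 3.11]. Speed limits (rad/s): [2.57, 2.57, 3.14, 3.14, 3.14, 3.14].

### API

Orientations are given as [roll, pitch, yaw] about the fixed x, y, z axes, in that order (R = Rz(yaw) Ry(pitch) Rx(roll)).
In Python, from cell import observe, read_camera, get_calibration, hand_in, tip_reach gives the robot as it stands. The module is installed in compiled form; this text tells all that it offers.
- The arm moves only by the shell command python3 -m crank 'ROWS' [FORCE]. ROWS is JSON, a list of rows, each an object of numbers: "fingers": the opening, from -1 (shut) to 1 (fully open); "tx", "ty", "tz": the shift along the tool's x, y, z in units of 40 mm (1.0 is 40 mm); "roll": the turn about the tool's x in units of 10 degrees (1.0 is 10 degrees). In form: [{"fingers": .., "tx": .., "ty": .., "tz": .., "roll": ..}, ...]. A call has exactly 8 rows; each row is the pose to reach, as a shift and turn from the pose commanded when the call began, along the tool's axes at that moment; what a row does not reach only later rows make up. A row lasts 1/8 s, in which the tool goes at most 62.5 mm and 10.7 degrees, less where a joint would pass 70% of its speed; a pose out of reach is approached as far as the arm can. A call with a gripper value outside its range is refused whole. The fingers move at their own pace and stop on an object; FORCE is the grip in N (left out, the last holds). Time passes only in rows, so rows that repeat a pose let the fingers close, or fill a call up. It gives the time, the measured TCP pose, the force and the opening at its end, in the units of the state.
- observe(): the state, without advancing time (a new reading comes with each control period).
- read_camera(name): name is "scene" or "top" or "wrist"; returns (picture, depth): 400x640x3 uint8, red, green, blue; 400x640 float32, m along the optical axis (not along the pixel's ray), 0 where there is no reading.
- get_calibration(name): a dict with "vertical_fov" (degrees; the focal length in pixels is half the picture's height over the tangent of half this angle, whatever the lens; pixels are square), "cx", "cy" (the principal point, pixels), "pose" (4x4, takes a point from camera to world coordinates); the wrist camera has in their place "T_tool_cam" (4x4, takes a point from camera to tool coordinates, whose origin is the TCP and whose axes are the tool frame's). Camera axes: x right, y down, z forward; pixel columns grow to the right and rows downward; lengths in m; the calibration is good to about 2 mm. The wrist camera is an equidistant fisheye: a pixel r from the principal point sees the ray r / f radians off the axis. A picture is of the moment at which its call begins: read the wrist's pose just before it. get_calibration takes no time and is no camera call.
- hand_in(): hands the job in, once; it reports no verdict.
The state is a dict: "time": time; "qpos": joint angles; "qvel": joint speeds; "joint_efforts": joint torques, N m; "tool_pos": TCP position; "tool_rot": TCP orientation; "contact_force": force on the tool from outside, world axes, zero at the start; "torque": the same for the moment, N m; "opening": finger opening in m.
Only numpy, scipy, OpenCV 4.12 (cv2) and the standard library are available. Lean on these libraries where they do the work, as an engineer would, in place of code of your own. Each camera call takes 0.05 s, during which the arm holds its last target. There are 200 camera calls.

## Working session

There is one attempt and no reset: what is moved stays moved. The work goes in short steps, Python scripts to look and compute and a shell command to move; the robot and the scene stay as the last step left them, time stands still between calls to the robot, and variables do not carry over. Pictures are saved under pics/ and viewed, about 12 in all and at most 16, crops included, and the job is handed in when it is done.

```bash
mkdir -p pics && ls && python3 - <<'E'
from cell import *
import cv2,numpy as np
s=observe();print(s);print(tip_reach)
for n in("scene","top","wrist"):
    c=get_calibration(n);print(n,c)
    p,d=read_camera(n);np.savez(f"pics/{n}0.npz",p=p,d=d)
    cv2.imwrite(f"pics/{n}0.png",p[:,:,::-1])
E
```

```text
pics
{'time': 0.0, 'qpos': array([ 9.89005098e-01,  3.42730787e-01,  1.52501760e+00,  2.67704782e-05,
        1.27537241e+00, -1.46017411e-01]), 'qvel': array([ 0.00142763, -0.00172658, -0.00155139,  0.00022234,  0.00161786,
        0.00152437]), 'joint_efforts': array([-9.63069488e-05, -4.31255150e+01, -2.44218725e+01,  7.16517703e-02,
        5.61318209e-02, -2.21439227e-04]), 'tool_pos': array([0.22136673, 0.47560589, 0.22434056]), 'tool_rot': array([-1.73356375,  1.56926797, -2.16934538]), 'contact_force': array([-0.20124332,  0.2842062 ,  0.63558913]), 'torque': array([ 0.04360767,  0.02091313, -0.00037295]), 'opening': 0.09153693756099648}
0.025
scene {'vertical_fov': 45.17918069915703, 'cx': 311.11093079494276, 'cy': 205.373188259449, 'pose': array([[ 0.40585464,  0.54377837, -0.73456592,  1.25985787],
       [ 0.91379397, -0.22718817,  0.33669887, -0.4407125 ],
       [ 0.01620488, -0.80789271, -0.58910676,  0.67150064],
       [ 0.        ,  0.        ,  0.        ,  1.        ]])}
top {'vertical_fov': 42.15485431300767, 'cx': 315.4370520482399, 'cy': 202.56877835261525, 'pose': array([[ 0.06343051, -0.9717838 ,  0.22718453,  0.1920262 ],
       [-0.99796293, -0.06020729,  0.02109665, -0.08357571],
       [-0.00682322, -0.22805991, -0.97362319,  1.35249352],
       [ 0.        ,  0.        ,  0.        ,  1.        ]])}
wrist {'vertical_fov': 65.70646984690485, 'cx': 313.2641386363469, 'cy': 198.53261543986994, 'T_tool_cam': array([[-5.81958872e-04, -2.96107361e-01,  9.55154486e-01,
        -1.59130002e-01],
       [ 9.99999586e-01, -8.40827677e-04,  3.48617287e-04,
        -9.53364972e-05],
       [ 6.99892182e-04,  9.55154293e-01,  2.96107728e-01,
        -8.15593711e-02],
       [ 0.00000000e+00,  0.00000000e+00,  0.00000000e+00,
         1.00000000e+00]])}
```

View pics/top0.png

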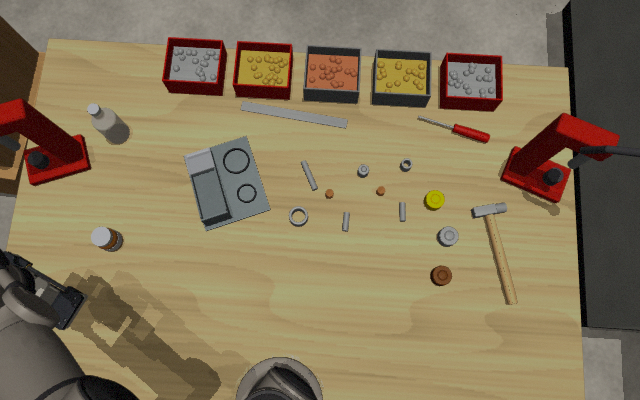

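View pics/scene0.png

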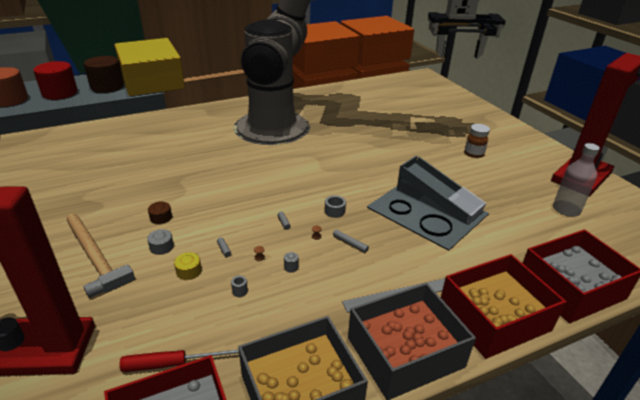

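Top view: caddy at (227,183), with its large well at (236,160), small well at (247,193) and the clear cover at (200,160).
- Large anvil: grey (448,236). It could be confused with brown (441,275), yellow (434,200) or the hollow cutter (298,216).
- Small anvil: (363,171) or (406,165); the other is the small cutter.
- Short pins: (346,221) and (402,211). The long pin is at (309,175), and the brown rivets at (329,193) and (381,190) are not part of the job.

Next I'll check the choice in one close crop and measure.

```bash
cat > h.py <<'E'
from cell import *
import cv2,numpy as np
from scipy.spatial.transform import Rotation as R
def f_of(c): return 200/np.tan(np.radians(c["vertical_fov"])/2)
def rays(name,uv,T=None):
    c=get_calibration(name);f=f_of(c);uv=np.atleast_2d(np.float64(uv))
    a=(uv-[c["cx"],c["cy"]])/f
    if name=="wrist":
        r=np.linalg.norm(a,axis=1,keepdims=True)+1e-12
        d=np.c_[a/r*np.sin(r),np.cos(r)];M=T@c["T_tool_cam"]
    else: d=np.c_[a,np.ones(len(a))];M=c["pose"]
    return M[:3,3],d@M[:3,:3].T
def onto(name,uv,z,T=None):
    o,d=rays(name,uv,T); return o+d*((z-o[2])/d[:,2])[:,None]
def tool():
    s=observe();T=np.eye(4);T[:3,:3]=R.from_euler("xyz",s["tool_rot"]).as_matrix();T[:3,3]=s["tool_pos"];return T
def cloud(name,d,p=None,T=None):
    c=get_calibration(name);v,u=np.mgrid[0:400,0:640];o,r=rays(name,np.c_[u.ravel(),v.ravel()],T)
    if name=="wrist":
        a=np.linalg.norm(np.c_[u.ravel()-c["cx"],v.ravel()-c["cy"]],axis=1)/f_of(c); r=r/np.cos(a)[:,None]
    return (o+r*d.reshape(-1,1)).reshape(400,640,3)
def outline(name,uv,z,T=None):
    "min area rect of a contour cast on plane z"
    P=onto(name,uv,z,T)[:,:2].astype(np.float32);return cv2.minAreaRect(P*1000)
E
python3 - <<'E'
from h import *
p=np.load("pics/top0.npz");im=p["p"];d=p["d"]
X=cloud("top",d)
for n,(u,v) in dict(tablemid=(330,260),anvL=(448,236),cutL=(298,216),sA=(363,171),sB=(406,165),pin1=(346,221),pin2=(402,211),long=(309,175),brown=(441,275),yel=(434,200),wL=(236,160),wS=(247,193)).items():
    h=X[v-9:v+10,u-9:u+10]; m=h[...,2]>.009
    print(n,X[v,u].round(4),"zmax",h[...,2].max().round(4),"cen",h[m].mean(0).round(4) if m.any() else None,m.sum())
a=cv2.resize(im[130:290,180:480],None,fx=2.6,fy=2.6,interpolation=cv2.INTER_CUBIC)
q=np.load("pics/scene0.npz")["p"];b=cv2.resize(q[190:310,130:390],None,fx=3,fy=3,interpolation=cv2.INTER_CUBIC)
cv2.imwrite("pics/cropA.png",a[:,:,::-1]);cv2.imwrite("pics/cropB.png",b[:,:,::-1])
E
```

```text
tablemid [ 0.3562 -0.1019  0.0014] zmax 1.3525 cen [ 0.192  -0.0836  1.3525] 1
anvL [ 0.4327 -0.4001  0.0342] zmax 1.3525 cen [ 0.4323 -0.3989  0.0378] 309
cutL [ 0.4671 -0.0105  0.0048] zmax 0.037 cen [ 0.4637 -0.0117  0.0272] 180
sA [ 0.5938 -0.1753  0.0317] zmax 1.3525 cen [ 0.5941 -0.1743  0.0396] 115
sB [ 0.6266 -0.293   0.0031] zmax 1.3525 cen [ 0.6185 -0.2879  0.0372] 103
pin1 [ 0.4577 -0.1374  0.0241] zmax 1.3525 cen [ 0.4568 -0.1362  0.0275] 104
pin2 [ 0.4966 -0.2844  0.0099] zmax 0.0215 cen [ 0.4949 -0.2845  0.014 ] 107
long [ 0.5771 -0.0328  0.0208] zmax 0.0239 cen [ 0.579  -0.0323  0.015 ] 104
brown [ 0.3317 -0.3826  0.0361] zmax 1.3525 cen [ 0.3315 -0.3823  0.0379] 316
yel [ 0.525  -0.3627  0.0368] zmax 1.3525 cen [ 0.5265 -0.3635  0.033 ] 305
wL [0.6127 0.1695 0.0023] zmax 1.3525 cen [0.6058 0.1656 0.0268] 87
wS [0.5205 0.1299 0.0086] zmax 0.0203 cen [0.5193 0.1291 0.0126] 133
```

View pics/cropA.png

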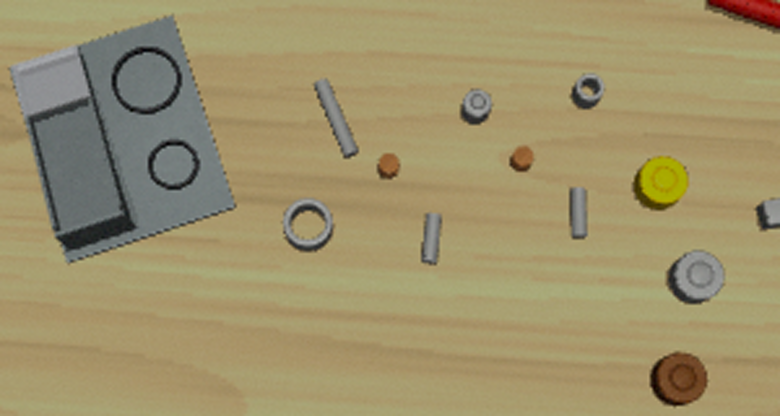

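View pics/cropB.png

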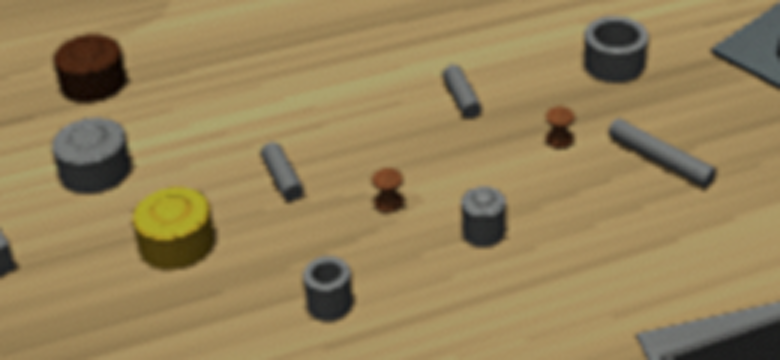

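The pictures agree. The small anvil, solid with a dome, is at (363,171). The open tube at (406,165) is the small cutter. The grey domed block at (448,236) is the large anvil, and (298,216) is the large cutter. Short pins are (346,221) and (402,211). Next: measure from both cameras.

```bash
cat >> h.py <<'E'
def mask_at(im,d,name,seed,win=30,T=None,grey=55):
    "grey (unsaturated) blob containing/nearest seed"
    hsv=cv2.cvtColor(im,cv2.COLOR_RGB2HSV);m=((hsv[...,1]<grey)).astype(np.uint8)
    w=np.zeros_like(m);u,v=seed;w[max(v-win,0):v+win,max(u-win,0):u+win]=1;m*=w
    n,l,st,_=cv2.connectedComponentsWithStats(m)
    ok=[i for i in range(1,n) if st[i,4]>25]
    i=min(ok,key=lambda i:np.min(np.hypot(*(np.argwhere(l==i)-[v,u]).T)))
    return (l==i).astype(np.uint8)
def contour(m):
    c,_=cv2.findContours(m,cv2.RETR_EXTERNAL,cv2.CHAIN_APPROX_NONE);return max(c,key=len)[:,0,:]
def go(x,y,z,jaw):
    "x,y of target, TCP z, jaw direction (deg, mod 180): tool units from the present pose"
    T=tool();t=T[:3,:3].T@(np.array([x,y,z])-T[:3,3])/.04
    cur=np.degrees(np.arctan2(T[1,1],T[0,1]))
    a=(jaw-cur+90)%180-90   # world ccw; tool x is down, so the roll is -a
    print("tx %.3f ty %.3f tz %.3f roll %.3f (alt %.2f) | down %.4f jaw now %.1f q6 %.2f"%(*t,-a/10,-(a-np.sign(a)*180)/10,-T[2,0],cur,observe()["qpos"][5]))
E
python3 - <<'E'
from h import *
S={"top":dict(anvL=(448,236),anvS=(363,171),pin1=(346,221),pin2=(402,211)),
   "scene":dict(anvL=(160,241),anvS=(291,261),pin1=(284,220),pin2=(224,247))}
H=dict(anvL=.014,anvS=.014,pin1=.008,pin2=.008)
for n in S:
    q=np.load(f"pics/{n}0.npz")
    for k,s in S[n].items():
        m=mask_at(q["p"],q["d"],n,s,grey=60);r=outline(n,contour(m),H[k]);M=cv2.moments(m,True)
        P=onto(n,(M["m10"]/M["m00"],M["m01"]/M["m00"]),H[k])[0]*1000
        print(n,k,"px",int(m.sum()),"rect c",np.round(r[0],1),"size",np.round(r[1],1),"ang",round(r[2],1),"centroid",P.round(1))
    # wells
    W={"top":((236,160),(247,193)),"scene":((436,225),(400,207))}[n]
    g=q["p"].max(2);b=(g<45).astype(np.uint8);C=[]
    for s,D in zip(W,(72,52)):
        nn,l,st,_=cv2.connectedComponentsWithStats(b)
        c=[i for i in range(1,nn) if st[i,0]<=s[0]<=st[i,0]+st[i,2] and st[i,1]<=s[1]<=st[i,1]+st[i,3] and st[i,2]<60]
        for i in c:
            e=cv2.fitEllipse(contour((l==i).astype(np.uint8)));P=onto(n,e[0],.013)[0]*1000
            r=outline(n,contour((l==i).astype(np.uint8)),.012)
            print(n,"well",D,st[i],"c",P.round(1),"rect",np.round(r[0],1),np.round(r[1],1))
E
```

```text
top anvL px 332 rect c [ 436.4 -403.6] size [48.6 55.3] ang 47.2 centroid [ 436.1 -403.4   14. ]
top anvS px 120 rect c [ 600.6 -176.5] size [36.5 26.9] ang 2.6 centroid [ 600.7 -176.2   14. ]
top pin1 px 112 rect c [ 460.8 -136.9] size [15.4 49.9] ang 87.4 centroid [ 460.5 -136.8    8. ]
top pin2 px 108 rect c [ 497.1 -285.2] size [49.1 14.8] ang 5.3 centroid [ 496.5 -285.2    8. ]
top well 72 [223 148  23  18  47] c [608.2 167.8  13. ] rect [624.7 180.4] [27.5 66.7]
top well 52 [237 185  19  18  47] c [518.4 131.3  13. ] rect [517.8 133.9] [48.7 44.4]
scene anvL px 508 rect c [ 433.  -408.1] size [47.5 81.7] ang 84.1 centroid [ 434.  -407.9   14. ]
scene anvS px 241 rect c [ 597.9 -179.3] size [28.4 55.6] ang 67.1 centroid [ 598.1 -179.6   14. ]
scene pin1 px 111 rect c [ 458.9 -141.3] size [15.  62.4] ang 85.9 centroid [ 459.5 -141.3    8. ]
scene pin2 px 132 rect c [ 494.7 -289.4] size [61.8 14.2] ang 1.9 centroid [ 495.5 -289.6    8. ]
scene well 72 [420 214  32  22 211] c [612.  160.6  13. ] rect [610. 162.] [67.9 77.6]
scene well 52 [389 200  22  14 125] c [523.1 124.5  13. ] rect [520.8 125.3] [50.7 51.3]
```

The two fixed cameras disagree by about 4 mm in y. The wells come out 96 mm apart as they should be, giving a caddy yaw of about 22°. I'll refine with the wrist camera, caddy first since it is on the way.

```bash
python3 -c "
from h import *
print(tool().round(3));go(.55,.15,.23,22)"
```

```text
[[-0.001  0.422  0.907  0.221]
 [-0.001  0.907 -0.422  0.476]
 [-1.    -0.001 -0.     0.225]
 [ 0.     0.     0.     1.   ]]
tx -0.135 ty -3.914 tz 10.883 roll 4.303 (alt -13.70) | down 1.0000 jaw now 65.0 q6 -0.15
```

```bash
python3 -m crank '[{"fingers":1,"tx":-0.13,"ty":-0.4,"tz":1.1,"roll":0.5},{"fingers":1,"tx":-0.13,"ty":-0.9,"tz":2.5,"roll":1.2},{"fingers":1,"tx":-0.13,"ty":-1.4,"tz":4,"roll":2},{"fingers":1,"tx":-0.13,"ty":-2,"tz":5.5,"roll":2.8},{"fingers":1,"tx":-0.13,"ty":-2.6,"tz":7,"roll":3.5},{"fingers":1,"tx":-0.13,"ty":-3.1,"tz":8.4,"roll":4.3},{"fingers":1,"tx":-0.13,"ty":-3.6,"tz":9.8,"roll":4.3},{"fingers":1,"tx":-0.13,"ty":-3.91,"tz":10.88,"roll":4.3}]' 40 && python3 - <<'E'
from h import *
T=tool();print(T.round(4))
p,d=read_camera("wrist");np.savez("pics/w1.npz",p=p,d=d,T=T);cv2.imwrite("pics/w1.png",p[:,:,::-1])
E
```

```text
time: 1.15
tool_pos: [0.5515, 0.1482, 0.2299]
tool_rot: [-1.641, 1.57, -2.829]
contact_force: [-0.0, 1.2, -0.9]
opening: 0.092
[[-3.000e-04  9.276e-01  3.735e-01  5.515e-01]
 [-1.000e-04  3.735e-01 -9.276e-01  1.482e-01]
 [-1.000e+00 -3.000e-04 -0.000e+00  2.299e-01]
 [ 0.000e+00  0.000e+00  0.000e+00  1.000e+00]]
```

View pics/w1.png

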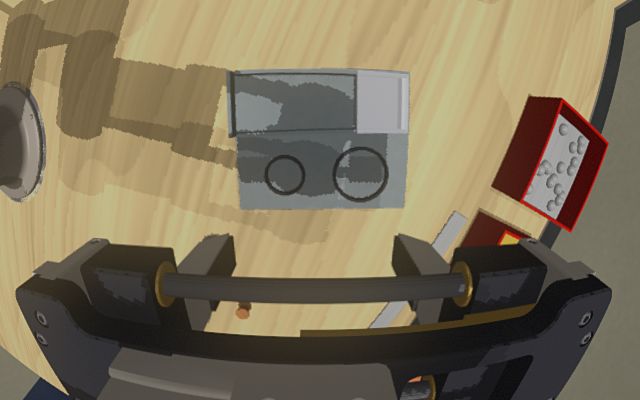

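The wrist view shows the caddy clear of the jaws, with the small well at (285,175), the large well at (361,174) and the plate edge at row 208.

```bash
cat > rings.py <<'E'
from h import *
def rings(q,seeds,z=.012):
    T=q["T"];im=q["p"];out=[]
    for s,D in seeds:
        # radial search for the ring's dark band in several directions, then least-squares circle on the plane
        g=cv2.GaussianBlur(im.max(2).astype(np.float32),(3,3),0);pts=[]
        for a in np.linspace(0,2*np.pi,72,endpoint=False):
            r=np.arange(.7*D,1.3*D,.25);u=s[0]+r*np.cos(a);v=s[1]+r*np.sin(a)
            x=cv2.remap(g,u.astype(np.float32)[None],v.astype(np.float32)[None],1)[0];i=x.argmin()
            if x[i]<np.median(x)-15: pts.append((u[i],v[i]))
        P=onto("wrist",pts,z,T)[:,:2]*1000
        for _ in range(3):
            A=np.c_[2*P,np.ones(len(P))];c=np.linalg.lstsq(A,(P**2).sum(1),rcond=None)[0];R_=np.sqrt(c[2]+c[0]**2+c[1]**2)
            e=np.abs(np.hypot(*(P-c[:2]).T)-R_);P=P[e<max(2,2*np.median(e))]
        out.append(c[:2]);print("ring",c[:2].round(1),"mean R",R_.round(1),"n",len(P),"res",np.median(e).round(2))
    return out
if __name__=="__main__":
    q=np.load("pics/w1.npz");s,l=rings(q,[((285,175),20),((361,174),27)])
    v=l-s;print("dist",np.hypot(*v),"yaw",np.degrees(np.arctan2(v[1],v[0])))
    X=cloud("wrist",q["d"],T=q["T"]);print("plate z",X[198,250:400:30,2].round(4),"table",X[230,270:350:20,2].round(4))
E
python3 rings.py; python3 -c "
from h import *
print(tool()[:3,3]);go(.6,-.178,.15,22)"
```

```text
ring [518.9 130.3] mean R 23.5 n 72 res 0.22
ring [606.3 166.7] mean R 33.2 n 72 res 0.19
dist 94.71984652010634 yaw 22.58736362015215
plate z [0.0045 0.0053 0.0051 0.0058 0.0139] table [-0.0004 -0.0014 -0.0018  0.0002]
[0.55495482 0.14478923 0.22948262]
tx 2.008 ty -1.952 tz 7.905 roll -0.021 (alt 17.98) | down 1.0000 jaw now 21.8 q6 -0.26
```

```bash
python3 -m crank '[{"fingers":1,"tx":0.2,"ty":-0.3,"tz":1},{"fingers":0.5,"tx":0.5,"ty":-0.7,"tz":2.4},{"fingers":0.1,"tx":1,"ty":-1.1,"tz":4},{"fingers":0.1,"tx":1.5,"ty":-1.5,"tz":5.6},{"fingers":0.1,"tx":2,"ty":-1.8,"tz":7},{"fingers":0.1,"tx":2,"ty":-1.95,"tz":7.9},{"fingers":0.1,"tx":2,"ty":-1.95,"tz":7.9},{"fingers":0.1,"tx":2,"ty":-1.95,"tz":7.9}]' && python3 - <<'E'
from h import *
T=tool();print(T[:3,3].round(4))
p,d=read_camera("wrist");np.savez("pics/w2.npz",p=p,d=d,T=T);cv2.imwrite("pics/w2.png",p[:,:,::-1])
print(tool()[:3,3].round(4))
E
```

```text
invalid input at $[0]: expected keys fingers, tx, ty, tz, roll
```

```bash
cat > snap.py <<'E'
from h import *
import sys
T=tool();print(T[:3,3].round(4))
p,d=read_camera("wrist");n=sys.argv[1];np.savez(f"pics/{n}.npz",p=p,d=d,T=T);cv2.imwrite(f"pics/{n}.png",p[:,:,::-1])
print(tool()[:3,3].round(4))
E
python3 -m crank '[{"fingers":1,"tx":0.2,"ty":-0.3,"tz":1,"roll":0},{"fingers":0.5,"tx":0.5,"ty":-0.7,"tz":2.4,"roll":0},{"fingers":0.1,"tx":1,"ty":-1.1,"tz":4,"roll":0},{"fingers":0.1,"tx":1.5,"ty":-1.5,"tz":5.6,"roll":0},{"fingers":0.1,"tx":2,"ty":-1.8,"tz":7,"roll":0},{"fingers":0.1,"tx":2,"ty":-1.95,"tz":7.9,"roll":0},{"fingers":0.1,"tx":2,"ty":-1.95,"tz":7.9,"roll":0},{"fingers":0.1,"tx":2,"ty":-1.95,"tz":7.9,"roll":0}]' && python3 snap.py w2
```

```text
time: 2.2
tool_pos: [0.596, -0.1711, 0.1499]
tool_rot: [-2.788, 1.57, 2.309]
contact_force: [0.2, 0.3, 0.3]
opening: 0.0505
[ 0.596  -0.1711  0.1499]
[ 0.5962 -0.1705  0.1502]
```

View pics/w2.png

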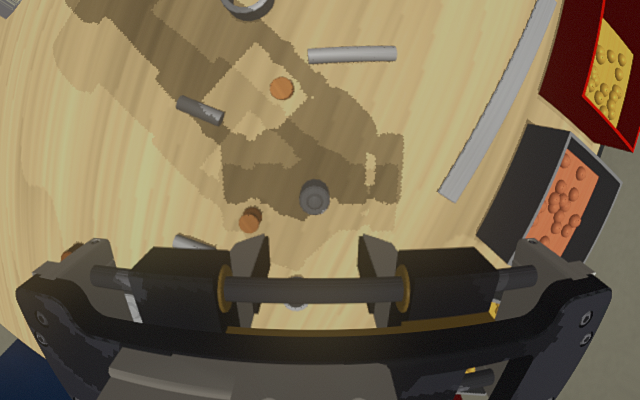

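The small anvil is at (314,197), the nearest rivet at (250,219), short pin at (200,110) and the long pin at (352,54). I'll compute positions from this view.

```bash
python3 - <<'E'
from h import *
q=np.load("pics/w2.npz");T=q["T"];im=q["p"]
for k,s,z,g in(("anvS",(314,197),.014,70),("pin1",(200,110),.008,70)):
    m=mask_at(im,q["d"],"wrist",s,24,grey=g);c=contour(m);r=outline("wrist",c,z,T)
    print(k,m.sum(),np.round(r[0],1),np.round(r[1],1),round(r[2],1),c.min(0),c.max(0))
hs=cv2.cvtColor(im,cv2.COLOR_RGB2HSV)[...,1]
print(hs[180:216:4,290:340:4])
X=cloud("wrist",q["d"],T=T);h=X[180:216,296:334];
for z0 in(.02,.026): 
    k=h[h[...,2]>z0]; print("depth pts",len(k),k.mean(0).round(4),(k[:,:2].min(0)+k[:,:2].max(0))/2)
print("rivet",onto("wrist",(250,219),.01,T))
E
```

```text
anvS 867 [ 599.  -178.8] [30.  36.4] 22.0 [299 179] [329 214]
pin1 713 [ 458.2 -139.1] [15.3 53.7] 87.5 [176  95] [223 125]
[[102 105 108 105 100  65  38  50 102 104 105 106 104]
 [104 103 107 102  38  45  42  42  42 104 108 107 109]
 [104 105 110  43  28  25  24  25  29  47 106 104 106]
 [107 109 109  27  23  20  24  23  18  28 104 105 106]
 [105 105 106  24  23  31  23  29  24  26 104 108 104]
 [106 108 102  21  30  23  25  21  29  24 100  97 106]
 [104 105 107  24  33  26  26  27  29  26  98  96  97]
 [105 105 106  60  24  32  34  39  28  43  97  97  95]
 [104 106 106 103  66  24  23  24  26  96  96  94  96]]
depth pts 772 [ 0.5979 -0.1759  0.0313] [ 0.58933921 -0.14467389]
depth pts 723 [ 0.5982 -0.1765  0.0318] [ 0.58933921 -0.14467389]
rivet [[ 0.54632128 -0.22750415  0.01      ]]
```

```bash
python3 -c "
from h import *
go(.599,-.1786,.036,22.5)"
```

```text
tx 2.855 ty -0.010 tz 0.216 roll -0.042 (alt 17.96) | down 1.0000 jaw now 22.1 q6 -0.79
```

```bash
python3 -m crank '[{"fingers":0.1,"tx":0.5,"ty":0,"tz":0.2,"roll":0},{"fingers":0.1,"tx":1,"ty":0,"tz":0.2,"roll":0},{"fingers":0.1,"tx":1.5,"ty":0,"tz":0.2,"roll":0},{"fingers":0.1,"tx":1.8,"ty":0,"tz":0.2,"roll":0},{"fingers":0.1,"tx":1.8,"ty":0,"tz":0.2,"roll":0},{"fingers":0.1,"tx":1.8,"ty":0,"tz":0.2,"roll":0},{"fingers":0.1,"tx":1.8,"ty":0,"tz":0.2,"roll":0},{"fingers":0.1,"tx":1.8,"ty":0,"tz":0.2,"roll":0}]' && python3 -c "
from h import *
go(.599,-.1786,.036,22.5)"
```

```text
time: 3.25
tool_pos: [0.5996, -0.1792, 0.0788]
tool_rot: [0.879, 1.57, -0.307]
contact_force: [-0.0, -0.4, 0.0]
opening: 0.0506
tx 1.071 ty -0.010 tz -0.021 roll -0.047 (alt 17.95) | down 1.0000 jaw now 22.0 q6 -0.80
```

```bash
python3 -m crank '[{"fingers":0.1,"tx":0.5,"ty":0,"tz":-0.02,"roll":0},{"fingers":0.1,"tx":1.07,"ty":0,"tz":-0.02,"roll":0},{"fingers":0.1,"tx":1.07,"ty":0,"tz":-0.02,"roll":0},{"fingers":0.1,"tx":1.07,"ty":0,"tz":-0.02,"roll":0},{"fingers":-0.6,"tx":1.07,"ty":0,"tz":-0.02,"roll":0},{"fingers":-0.6,"tx":1.07,"ty":0,"tz":-0.02,"roll":0},{"fingers":-0.6,"tx":1.07,"ty":0,"tz":-0.02,"roll":0},{"fingers":-0.6,"tx":1.07,"ty":0,"tz":-0.02,"roll":0}]' 40 && python3 -c "
from h import *
go(.520,.1295,.15,22.5)"
```

```text
time: 4.25
tool_pos: [0.5991, -0.1784, 0.0356]
tool_rot: [1.29, 1.571, 0.103]
contact_force: [-0.8, -0.1, -0.2]
opening: 0.0193
tx -2.861 ty 1.055 tz -7.877 roll -0.047 (alt 17.95) | down 1.0000 jaw now 22.0 q6 -0.80
```

The opening is 19 mm, less than the 30 mm diameter, so something is off. I'll look before lifting.

```bash
python3 snap.py w3; python3 -c "
import cv2
i=cv2.imread('pics/w3.png');cv2.imwrite('pics/w3c.png',cv2.resize(i[130:310,200:440],None,fx=3,fy=3))
from h import *
print(observe()['opening'])"
```

```text
[ 0.5991 -0.1784  0.0356]
[ 0.5991 -0.1784  0.0355]
0.01876875000722807
```

View pics/w3c.png

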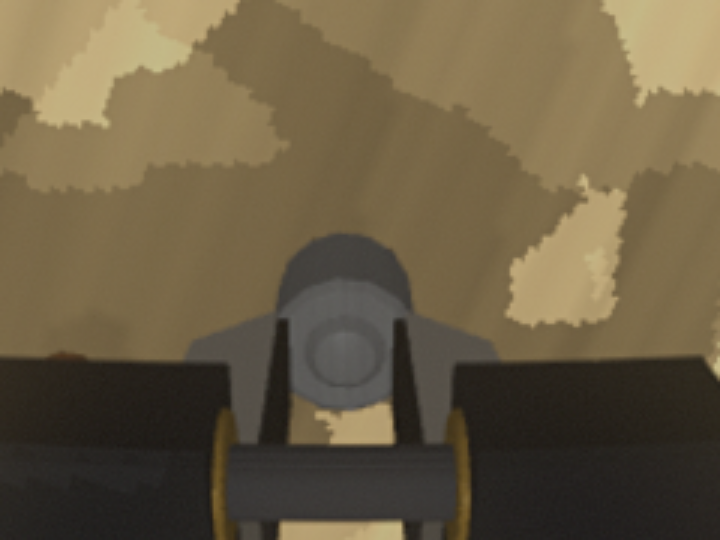

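The anvil now sits in front of the pads, on the camera side, pinched by their edges but upright. I'll measure where it is from all the cameras.

```bash
python3 - <<'E'
from h import *
q=np.load("pics/w3.npz");T=q["T"]
# top edge circle: visible in crop at (344,343)/3+(200,130); z .028-.035 ; dome ring centre
for uv,z in(((200+344/3,130+343/3),.028),((200+344/3,130+357/3),.034)): print("wrist",onto("wrist",uv,z,T)*1000)
X=cloud("wrist",q["d"],T=T);h=X[225:262,300:330].reshape(-1,3);k=h[(h[:,2]>.025)&(h[:,2]<.04)];print("depth",len(k),k.mean(0),k.min(0),k.max(0))
for n in("top","scene"):
    p,d=read_camera(n);cv2.imwrite(f"pics/{n}3.png",p[:,:,::-1]);np.savez(f"pics/{n}3.npz",p=p,d=d)
a=cv2.imread("pics/top3.png")[110:230,300:430];b=cv2.imread("pics/scene3.png")[200:320,220:350]
cv2.imwrite("pics/ts3.png",cv2.resize(np.hstack([a,b]),None,fx=3,fy=3,interpolation=cv2.INTER_CUBIC))
print(get_calibration("top")["pose"][:3,3])
E
```

```text
wrist [[ 598.70473822 -177.43775911   28.        ]]
wrist [[ 598.72418861 -177.55669753   34.        ]]
depth 1107 [ 0.59783731 -0.17562029  0.03054915] [ 0.58635397 -0.19075508  0.0250194 ] [ 0.61110474 -0.16359059  0.03550967]
[ 0.1920262  -0.08357571  1.35249352]
```

View pics/ts3.png

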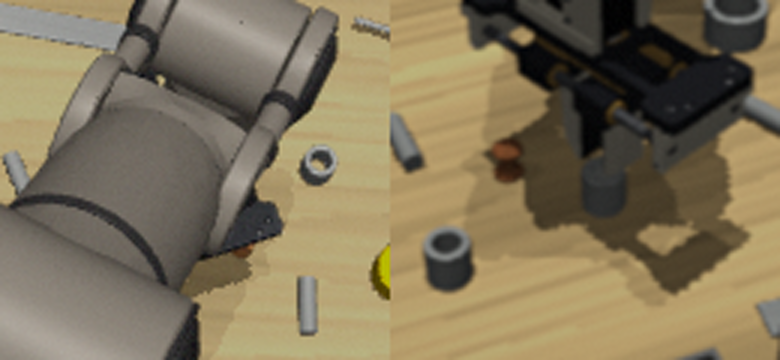

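```bash
python3 - <<'E'
from h import *
q=np.load("pics/w3.npz");T=q["T"];X=cloud("wrist",q["d"],T=T)
Y=(X-T[:3,3])@T[:3,:3]*1000
print("anvil in tool",((np.array([.5987,-.1775,.028])-T[:3,3])@T[:3,:3]*1000).round(1))
for v in range(232,300,6):
    print(v,[tuple(int(a) for a in Y[v,u].round()) for u in(268,278,286,292,297,303,313,331,336,350)])
E
```

```text
anvil in tool [ 7.6 -0.  -1. ]
232 [(36, -32, 3), (37, -25, 4), (36, -20, 3), (20, -14, -4), (9, -10, -9), (5, -7, -10), (5, -1, -10), (7, 10, -9), (12, 13, -7), (37, 25, 4)]
238 [(36, -32, 8), (-8, -20, -12), (-8, -15, -12), (-5, -12, -11), (5, -10, -6), (6, -7, -6), (4, -1, -7), (-4, 9, -11), (-7, 11, -12), (-8, 19, -12)]
244 [(-15, -24, -12), (-16, -19, -12), (-14, -15, -12), (-10, -12, -10), (6, -10, -2), (6, -7, -2), (2, -1, -4), (-8, 9, -8), (-13, 11, -11), (-15, 18, -12)]
250 [(-72, -15, -37), (-22, -18, -12), (-23, -14, -12), (-17, -12, -9), (6, -11, 2), (6, -7, 2), (1, -1, -1), (-9, 9, -6), (-18, 11, -10), (-22, 17, -12)]
256 [(-76, -15, -37), (-29, -18, -12), (-29, -14, -12), (-25, -11, -10), (6, -11, 6), (6, -7, 6), (2, -1, 4), (-9, 9, -2), (-26, 10, -11), (-71, 11, -34)]
262 [(-80, -14, -37), (-34, -17, -12), (-34, -13, -12), (-31, -11, -10), (37, -13, 27), (6, -7, 10), (6, -1, 10), (-10, 9, 1), (-31, 10, -10), (-71, 11, -33)]
268 [(-82, -14, -37), (-76, -12, -33), (-40, -13, -12), (-37, -10, -10), (37, -13, 32), (36, -8, 31), (35, -1, 31), (-12, 9, 4), (-36, 10, -10), (-79, 10, -35)]
274 [(-86, -13, -37), (-76, -12, -31), (-43, -13, -11), (-38, -10, -8), (36, -13, 37), (36, -8, 37), (36, -1, 37), (-13, 9, 7), (-43, 9, -11), (-80, 10, -33)]
280 [(-89, -13, -37), (-81, -11, -32), (-81, -9, -32), (-81, -7, -32), (-81, -6, -32), (-81, -4, -32), (-80, -1, -32), (-80, 5, -31), (-80, 6, -31), (-81, 10, -31)]
286 [(-90, -13, -35), (-84, -11, -32), (-83, -9, -31), (-82, -7, -30), (-83, -6, -31), (-82, -4, -31), (-84, -1, -32), (-82, 4, -30), (-83, 6, -31), (-83, 10, -31)]
292 [(-90, -13, -33), (-84, -11, -30), (-85, -9, -30), (-84, -7, -29), (-84, -6, -30), (-85, -4, -30), (-84, -1, -30), (-84, 4, -30), (-84, 6, -30), (-84, 10, -29)]
298 [(-91, -13, -32), (-84, -11, -27), (-85, -9, -28), (-85, -7, -28), (-84, -6, -27), (-84, -4, -28), (-85, -1, -28), (-84, 4, -27), (-84, 6, -27), (-84, 10, -27)]
```

The depth picture shows the fingertips at tool x ≈ -5 mm, above the anvil's dome. They closed over the top of it without touching, and the anvil has not moved. So the stated tip_reach of 25 mm looks wrong; I'll check it in the earlier views.

```bash
python3 - <<'E'
from h import *
import cell
print(cell.tip_reach,observe()["opening"])
for n in("w1","w2","w3"):
    q=np.load(f"pics/{n}.npz");T=q["T"];X=cloud("wrist",q["d"],T=T);Y=(X-T[:3,3])@T[:3,:3]*1000
    m=(np.abs(Y[...,2])<14)&(np.abs(Y[...,1])<75)&(Y[...,0]>-60)&(X[...,2]>.043 if n!="w3" else X[...,2]>.0365)&(np.abs(Y[...,1])>(11 if n=="w3" else 15))&(q["d"]>0)
    m=cv2.erode(m.astype(np.uint8),np.ones((2,2),np.uint8))>0
    P=Y[m];x=P[:,0];print(n,len(P),"x pct",np.percentile(x,[50,90,97,99,100]).round(1)); 
    t=P[x>np.percentile(x,97)];print(t[:8].round(1).tolist())
E
```

```text
0.025 0.01843361457751026
w1 3886 x pct [-30.5 -10.3  -5.4  -3.2  -0.6]
[[-2.4, -49.2, -11.7], [-2.8, 47.6, -11.8], [-5.2, -50.7, -12.2], [-4.1, -49.9, -11.8], [-3.7, -49.4, -11.6], [-2.3, -49.2, -11.0], [-1.4, -48.9, -10.6], [-3.9, 47.4, -11.6]]
w2 3123 x pct [-28.8 -11.   -6.   -3.3  -0.7]
[[-1.3, -29.0, -11.5], [-0.7, -28.5, -11.3], [-1.6, 27.6, -11.6], [-2.2, -30.6, -11.3], [-3.2, -29.8, -11.8], [-2.7, -29.4, -11.5], [-3.2, -28.7, -11.8], [-2.1, -28.3, -11.3]]
w3 1311 x pct [-22.9 -10.3  -6.7  -4.3  -2.4]
[[-2.4, -13.7, -11.5], [-3.9, -13.0, -12.2], [-3.0, 12.3, -11.8], [-5.6, -14.6, -12.4], [-3.9, -14.2, -11.6], [-5.3, -13.5, -12.2], [-5.0, -13.0, -12.1], [-2.5, -12.6, -11.0]]
```

In all three views the real fingertips end at the reported TCP (x ≈ -1 to 0), not 25 mm ahead of it, and the jaws closing above the 35 mm dome fits that. I'll trust the measurement, open, go 25 mm lower and watch the force.

```bash
python3 -m crank '[{"fingers":0.1,"tx":-0.1,"ty":0,"tz":0,"roll":0},{"fingers":0.1,"tx":-0.1,"ty":0,"tz":0,"roll":0},{"fingers":0.1,"tx":-0.1,"ty":0,"tz":0,"roll":0},{"fingers":0.1,"tx":0,"ty":0,"tz":0,"roll":0},{"fingers":0.1,"tx":0.2,"ty":0,"tz":0,"roll":0},{"fingers":0.1,"tx":0.4,"ty":0,"tz":0,"roll":0},{"fingers":0.1,"tx":0.5,"ty":0,"tz":0,"roll":0},{"fingers":0.1,"tx":0.6,"ty":0,"tz":0,"roll":0}]' && python3 -m crank '[{"fingers":0.1,"tx":0,"ty":0,"tz":0,"roll":0},{"fingers":-0.1,"tx":0,"ty":0,"tz":0,"roll":0},{"fingers":-0.4,"tx":0,"ty":0,"tz":0,"roll":0},{"fingers":-0.6,"tx":0,"ty":0,"tz":0,"roll":0},{"fingers":-0.6,"tx":0,"ty":0,"tz":0,"roll":0},{"fingers":-0.6,"tx":0,"ty":0,"tz":0,"roll":0},{"fingers":-0.6,"tx":0,"ty":0,"tz":0,"roll":0},{"fingers":-0.6,"tx":0,"ty":0,"tz":0,"roll":0}]' 40 && python3 -c "
from h import *
go(.520,.1295,.12,22.5)"
```

```text
time: 5.4
tool_pos: [0.599, -0.1784, 0.011]
tool_rot: [-2.884, 1.571, 2.213]
contact_force: [0.3, -0.2, 0.2]
opening: 0.0506
time: 6.4
tool_pos: [0.5993, -0.1784, 0.0117]
tool_rot: [0.988, 1.57, -0.198]
contact_force: [1.4, 0.8, 1.9]
opening: 0.0289
tx -2.711 ty 1.051 tz -7.879 roll -0.047 (alt 17.95) | down 1.0000 jaw now 22.0 q6 -0.80
```

Gripped: opening 28.9 mm on the 30 mm anvil. I'll carry it to a standoff short of the small well and re-measure the rings there once settled.

```bash
python3 -c "
from h import *
go(.56,.045,.15,22.5)" && python3 -m crank '[{"fingers":-0.6,"tx":-0.5,"ty":0,"tz":0,"roll":0},{"fingers":-0.6,"tx":-1.3,"ty":0,"tz":-0.4,"roll":0},{"fingers":-0.6,"tx":-2.2,"ty":0.2,"tz":-1.4,"roll":0},{"fingers":-0.6,"tx":-3,"ty":0.5,"tz":-2.6,"roll":0},{"fingers":-0.6,"tx":-3.4,"ty":0.8,"tz":-3.8,"roll":0},{"fingers":-0.6,"tx":-3.45,"ty":1.1,"tz":-4.9,"roll":0},{"fingers":-0.6,"tx":-3.45,"ty":1.16,"tz":-5.5,"roll":0},{"fingers":-0.6,"tx":-3.45,"ty":1.16,"tz":-5.55,"roll":-0.05}]' && python3 -m crank '[{"fingers":-0.6,"tx":0,"ty":0,"tz":0,"roll":0},{"fingers":-0.6,"tx":0,"ty":0,"tz":0,"roll":0},{"fingers":-0.6,"tx":0,"ty":0,"tz":0,"roll":0},{"fingers":-0.6,"tx":0,"ty":0,"tz":0,"roll":0},{"fingers":-0.6,"tx":0,"ty":0,"tz":0,"roll":0},{"fingers":-0.6,"tx":0,"ty":0,"tz":0,"roll":0},{"fingers":-0.6,"tx":0,"ty":0,"tz":0,"roll":0},{"fingers":-0.6,"tx":0,"ty":0,"tz":0,"roll":0}]' && python3 snap.py w4
```

```text
tx -3.460 ty 1.186 tz -5.546 roll -0.047 (alt 17.95) | down 1.0000 jaw now 22.0 q6 -0.80
time: 7.4
tool_pos: [0.5578, 0.0462, 0.149]
tool_rot: [-2.019, 1.569, 3.09]
contact_force: [0.5, 0.5, -0.9]
opening: 0.0284
time: 8.4
tool_pos: [0.5588, 0.0448, 0.1494]
tool_rot: [2.053, 1.571, 0.876]
contact_force: [0.8, -0.4, -1.8]
opening: 0.0291
[0.5588 0.0448 0.1494]
[0.5588 0.0448 0.1494]
```

View pics/w4.png

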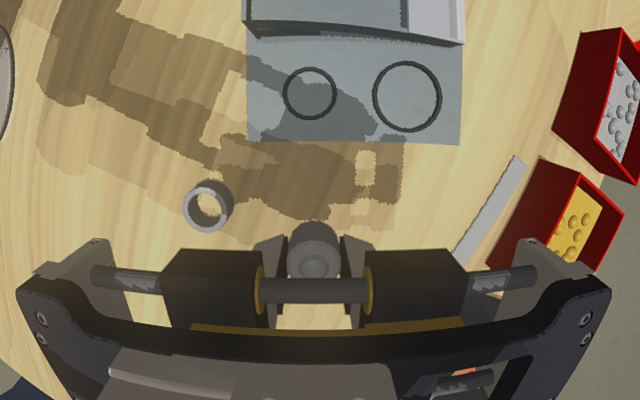

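The anvil is held upright between the jaws at (314,255). The small ring is at (310,94) and the large ring at (407,96).

```bash
python3 - <<'E'
from h import *
from rings import rings
q=np.load("pics/w4.npz");s,l=rings(q,[((310,94),26),((407,96),34)])
v=l-s;print("dist",np.hypot(*v),"yaw",np.degrees(np.arctan2(v[1],v[0])))
# check: held anvil's own dome centre in the picture, by ray at its height, in tool frame
T=q["T"];P=onto("wrist",(314,264),T[2,3]-.011+.034,T)[0];print("dome in tool",((P-T[:3,3])@T[:3,:3]*1000).round(1))
go(s[0]/1000,s[1]/1000,.045,np.degrees(np.arctan2(v[1],v[0])))
E
```

```text
ring [519.1 128.9] mean R 23.4 n 72 res 0.2
ring [605.9 165. ] mean R 33.1 n 72 res 0.23
dist 93.9782995665884 yaw 22.60324603063283
dome in tool [-23.   -0.5  -4.8]
tx 2.611 ty -0.111 tz -2.321 roll -0.007 (alt 17.99) | down 1.0000 jaw now 22.5 q6 -0.45
```

```bash
python3 -m crank '[{"fingers":-0.6,"tx":0.2,"ty":0,"tz":-0.6,"roll":0},{"fingers":-0.6,"tx":0.5,"ty":0,"tz":-1.2,"roll":0},{"fingers":-0.6,"tx":1,"ty":-0.1,"tz":-1.8,"roll":0},{"fingers":-0.6,"tx":1.5,"ty":-0.1,"tz":-2.2,"roll":0},{"fingers":-0.6,"tx":2,"ty":-0.1,"tz":-2.3,"roll":0},{"fingers":-0.6,"tx":2.5,"ty":-0.1,"tz":-2.3,"roll":0},{"fingers":-0.6,"tx":2.5,"ty":-0.1,"tz":-2.3,"roll":0},{"fingers":-0.6,"tx":2.5,"ty":-0.1,"tz":-2.3,"roll":0}]' && python3 -c "
from h import *
go(.5195,.1285,.0180,22.6)"
```

```text
time: 9.45
tool_pos: [0.5204, 0.1283, 0.0501]
tool_rot: [1.328, 1.57, 0.15]
contact_force: [0.5, -0.7, -2.5]
opening: 0.0284
tx 0.803 ty -0.019 tz -0.014 roll -0.007 (alt 17.99) | down 1.0000 jaw now 22.5 q6 -0.29
```

```bash
python3 -m crank '[{"fingers":-0.6,"tx":0.2,"ty":-0.02,"tz":0,"roll":0},{"fingers":-0.6,"tx":0.4,"ty":-0.02,"tz":0,"roll":0},{"fingers":-0.6,"tx":0.55,"ty":-0.02,"tz":0,"roll":0},{"fingers":-0.6,"tx":0.65,"ty":-0.02,"tz":0,"roll":0},{"fingers":-0.6,"tx":0.72,"ty":-0.02,"tz":0,"roll":0},{"fingers":-0.6,"tx":0.77,"ty":-0.02,"tz":0,"roll":0},{"fingers":-0.6,"tx":0.77,"ty":-0.02,"tz":0,"roll":0},{"fingers":-0.6,"tx":0.77,"ty":-0.02,"tz":0,"roll":0}]'
```

```text
time: 10.45
tool_pos: [0.5192, 0.128, 0.0188]
tool_rot: [1.471, 1.57, 0.294]
contact_force: [-1.0, -0.8, -1.8]
opening: 0.0286
```

```bash
python3 -m crank '[{"fingers":-0.6,"tx":0.01,"ty":0,"tz":0,"roll":0},{"fingers":-0.6,"tx":0.02,"ty":0,"tz":0,"roll":0},{"fingers":-0.6,"tx":0.03,"ty":0,"tz":0,"roll":0},{"fingers":-0.6,"tx":0.03,"ty":0,"tz":0,"roll":0},{"fingers":-0.6,"tx":0.03,"ty":0,"tz":0,"roll":0},{"fingers":-0.6,"tx":0.03,"ty":0,"tz":0,"roll":0},{"fingers":-0.6,"tx":0.03,"ty":0,"tz":0,"roll":0},{"fingers":-0.6,"tx":0.03,"ty":0,"tz":0,"roll":0}]'
```

```text
time: 11.45
tool_pos: [0.5192, 0.128, 0.0176]
tool_rot: [1.61, 1.571, 0.432]
contact_force: [-1.7, -0.5, 4.7]
opening: 0.0284
```

The force turned to +4.7 N, so the anvil is standing on the plate. Release slowly and lift.

```bash
python3 -m crank '[{"fingers":-0.3,"tx":0,"ty":0,"tz":0,"roll":0},{"fingers":-0.2,"tx":0,"ty":0,"tz":0,"roll":0},{"fingers":0,"tx":0,"ty":0,"tz":0,"roll":0},{"fingers":0,"tx":0,"ty":0,"tz":0,"roll":0},{"fingers":0,"tx":-0.3,"ty":0,"tz":0,"roll":0},{"fingers":0,"tx":-0.8,"ty":0,"tz":0,"roll":0},{"fingers":0,"tx":-1.5,"ty":0,"tz":0,"roll":0},{"fingers":0,"tx":-2.6,"ty":0,"tz":0,"roll":0}]' && python3 snap.py w5 && python3 - <<'E'
from h import *
q=np.load("pics/w5.npz");T=q["T"]
i=q["p"][:,:,::-1];cv2.imwrite("pics/w5c.png",cv2.resize(i[130:290,180:460],None,fx=2.7,fy=2.7))
go(.60,-.10,.15,22.5)
E
```

```text
time: 12.45
tool_pos: [0.5184, 0.1279, 0.1223]
tool_rot: [-1.902, 1.569, -3.079]
contact_force: [0.8, -0.4, 0.3]
opening: 0.0459
[0.5184 0.1279 0.1223]
[0.5218 0.1283 0.1287]
tx -0.520 ty -0.378 tz 6.023 roll 0.004 (alt -18.00) | down 1.0000 jaw now 22.5 q6 -0.30
```

View pics/w5c.png

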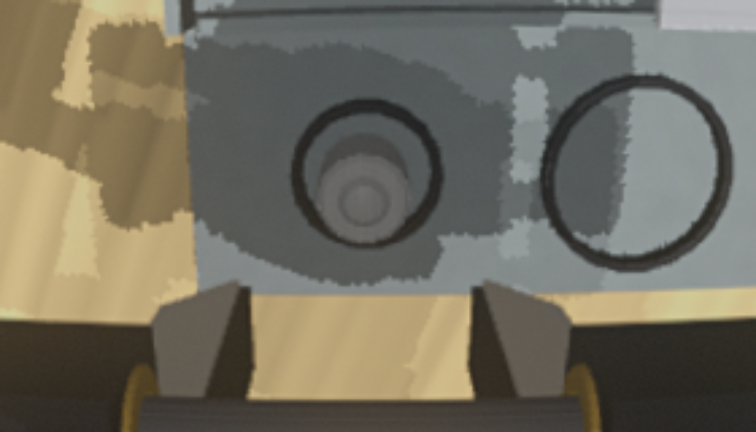

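The small anvil stands upright inside the small ring at crop (362,200). The large anvil is next. Correcting the fixed cameras by their offset on the small anvil puts it near (0.4345, -0.406).

```bash
python3 -c "
from h import *
go(.4345,-.406,.15,22.5)"; python3 -m crank '[{"fingers":0.1,"tx":-0.3,"ty":-0.3,"tz":0.9,"roll":0},{"fingers":0.3,"tx":-0.5,"ty":-1.0,"tz":2.2,"roll":0},{"fingers":0.5,"tx":-0.5,"ty":-1.9,"tz":3.5,"roll":0},{"fingers":0.5,"tx":-0.5,"ty":-2.8,"tz":4.8,"roll":0},{"fingers":0.5,"tx":-0.5,"ty":-3.6,"tz":6.1,"roll":0},{"fingers":0.5,"tx":-0.5,"ty":-4.4,"tz":7.4,"roll":0},{"fingers":0.5,"tx":-0.5,"ty":-5.2,"tz":8.7,"roll":0},{"fingers":0.5,"tx":-0.5,"ty":-5.8,"tz":9.9,"roll":0}]' && python3 -c "
from h import *
go(.4345,-.406,.15,22.5)"
```

```text
tx -0.564 ty -7.132 tz 11.502 roll 0.004 (alt -18.00) | down 1.0000 jaw now 22.5 q6 -0.30
time: 13.5
tool_pos: [0.4559, -0.3291, 0.1423]
tool_rot: [0.5, 1.57, -0.679]
contact_force: [1.1, 0.4, 0.3]
opening: 0.0688
tx -0.191 ty -1.229 tz 1.573 roll -0.003 (alt 18.00) | down 1.0000 jaw now 22.5 q6 -1.15
```

```bash
python3 -m crank '[{"fingers":0.5,"tx":0.3,"ty":-0.5,"tz":0.8,"roll":0},{"fingers":0.5,"tx":0.5,"ty":-1,"tz":1.4,"roll":0},{"fingers":0.5,"tx":0.5,"ty":-1.27,"tz":1.62,"roll":0},{"fingers":0.5,"tx":0.5,"ty":-1.27,"tz":1.62,"roll":0},{"fingers":0.5,"tx":0.5,"ty":-1.27,"tz":1.62,"roll":0},{"fingers":0.5,"tx":0.5,"ty":-1.27,"tz":1.62,"roll":0},{"fingers":0.5,"tx":0.5,"ty":-1.27,"tz":1.62,"roll":0},{"fingers":0.5,"tx":0.5,"ty":-1.27,"tz":1.62,"roll":0}]' && python3 snap.py w6 && python3 - <<'E'
from h import *
q=np.load("pics/w6.npz");T=q["T"];im=q["p"];c=get_calibration("wrist")
# project the estimate to find the seed
P=np.linalg.inv(T@c["T_tool_cam"])@[.4345,-.406,.02,1];r=np.hypot(P[0],P[1]);a=np.arctan2(r,P[2])*f_of(c);uv=(int(c["cx"]+a*P[0]/r),int(c["cy"]+a*P[1]/r));print(uv)
m=mask_at(im,q["d"],"wrist",uv,34,grey=70);k=contour(m);r=outline("wrist",k,.014,T);print(m.sum(),np.round(r[0],1),np.round(r[1],1),r[2],k.min(0),k.max(0))
X=cloud("wrist",q["d"],T=T);h=X[m>0];h=h[(h[:,2]>.024)&(h[:,2]<.04)];print("top depth",len(h),h.mean(0).round(4),h[:,2].max())
go(.4345,-.406,.0115,22.5)
E
```

```text
time: 14.5
tool_pos: [0.4347, -0.4057, 0.1215]
tool_rot: [1.037, 1.571, -0.14]
contact_force: [0.1, 0.3, -0.1]
opening: 0.0688
[ 0.4347 -0.4057  0.1215]
[ 0.4346 -0.4058  0.1214]
(313, 199)
2692 [ 436.  -407.3] [56.4 51.5] 88.47167205810547 [286 167] [342 228]
top depth 2457 [ 0.4341 -0.4038  0.03  ] 0.03541445769579862
tx 2.749 ty -0.004 tz 0.003 roll 0.005 (alt -17.99) | down 1.0000 jaw now 22.6 q6 -1.27
```

Wrist measurement: (436, -407) mm, top at 35 mm, grey and solid, about 1 mm from the estimate. Descend and grip.

```bash
python3 -m crank '[{"fingers":0.5,"tx":0.6,"ty":0,"tz":0.02,"roll":0},{"fingers":0.5,"tx":1.3,"ty":0,"tz":0.02,"roll":0},{"fingers":0.5,"tx":1.9,"ty":0,"tz":0.02,"roll":0},{"fingers":0.5,"tx":2.3,"ty":0,"tz":0.02,"roll":0},{"fingers":0.5,"tx":2.6,"ty":0,"tz":0.02,"roll":0},{"fingers":0.5,"tx":2.75,"ty":0,"tz":0.02,"roll":0},{"fingers":0.5,"tx":2.75,"ty":0,"tz":0.02,"roll":0},{"fingers":0.5,"tx":2.75,"ty":0,"tz":0.02,"roll":0}]' && python3 -m crank '[{"fingers":0.3,"tx":0,"ty":0,"tz":0,"roll":0},{"fingers":0.1,"tx":0,"ty":0,"tz":0,"roll":0},{"fingers":-0.2,"tx":0,"ty":0,"tz":0,"roll":0},{"fingers":-0.3,"tx":0,"ty":0,"tz":0,"roll":0},{"fingers":-0.3,"tx":0,"ty":0,"tz":0,"roll":0},{"fingers":-0.3,"tx":0,"ty":0,"tz":0,"roll":0},{"fingers":-0.3,"tx":0,"ty":0,"tz":0,"roll":0},{"fingers":-0.3,"tx":0,"ty":0,"tz":0,"roll":0}]' 55 && python3 -c "
from h import *
go(.6075,.166,.12,22.6)"
```

```text
time: 15.55
tool_pos: [0.4351, -0.4071, 0.012]
tool_rot: [0.375, 1.57, -0.803]
contact_force: [0.3, -0.4, 0.2]
opening: 0.0687
time: 16.55
tool_pos: [0.4351, -0.4068, 0.0116]
tool_rot: [0.831, 1.57, -0.347]
contact_force: [3.4, 2.3, 4.8]
opening: 0.0483
tx -2.710 ty 9.469 tz -11.576 roll -0.007 (alt 17.99) | down 1.0000 jaw now 22.5 q6 -1.27
```

```bash
python3 -m crank '[{"fingers":-0.3,"tx":-0.4,"ty":0,"tz":0,"roll":0},{"fingers":-0.3,"tx":-1.1,"ty":0,"tz":0,"roll":0},{"fingers":-0.3,"tx":-1.9,"ty":0.3,"tz":-0.3,"roll":0},{"fingers":-0.3,"tx":-2.5,"ty":0.8,"tz":-0.9,"roll":0},{"fingers":-0.3,"tx":-2.8,"ty":1.4,"tz":-1.7,"roll":0},{"fingers":-0.3,"tx":-3,"ty":2.1,"tz":-2.5,"roll":0},{"fingers":-0.3,"tx":-3,"ty":2.8,"tz":-3.4,"roll":0},{"fingers":-0.3,"tx":-3,"ty":3.5,"tz":-4.3,"roll":0}]' && python3 -m crank '[{"fingers":-0.3,"tx":0,"ty":0.7,"tz":-0.9,"roll":0},{"fingers":-0.3,"tx":0,"ty":1.5,"tz":-1.8,"roll":0},{"fingers":-0.3,"tx":0,"ty":2.3,"tz":-2.8,"roll":0},{"fingers":-0.3,"tx":0,"ty":3.2,"tz":-3.8,"roll":0},{"fingers":-0.3,"tx":0,"ty":4,"tz":-4.8,"roll":0},{"fingers":-0.3,"tx":0,"ty":4.7,"tz":-5.8,"roll":0},{"fingers":-0.3,"tx":0,"ty":5.4,"tz":-6.6,"roll":0},{"fingers":-0.3,"tx":0,"ty":5.8,"tz":-7.1,"roll":0}]' && python3 -c "
from h import *
go(.6075,.166,.05,22.6)"
```

```text
time: 17.55
tool_pos: [0.4973, -0.1931, 0.1315]
tool_rot: [-2.033, 1.569, 3.072]
contact_force: [0.5, 0.2, -3.8]
opening: 0.048
time: 18.55
tool_pos: [0.603, 0.1583, 0.131]
tool_rot: [-1.545, 1.568, -2.721]
contact_force: [0.2, 0.7, -4.3]
opening: 0.048
tx 2.025 ty 0.181 tz -0.134 roll 0.001 (alt -18.00) | down 1.0000 jaw now 22.6 q6 -0.26
```

```bash
python3 -m crank '[{"fingers":-0.3,"tx":0.2,"ty":0.1,"tz":-0.1,"roll":0},{"fingers":-0.3,"tx":0.5,"ty":0.17,"tz":-0.16,"roll":0},{"fingers":-0.3,"tx":1,"ty":0.17,"tz":-0.16,"roll":0},{"fingers":-0.3,"tx":1.5,"ty":0.17,"tz":-0.16,"roll":0},{"fingers":-0.3,"tx":2,"ty":0.17,"tz":-0.16,"roll":0},{"fingers":-0.3,"tx":2,"ty":0.17,"tz":-0.16,"roll":0},{"fingers":-0.3,"tx":2,"ty":0.17,"tz":-0.16,"roll":0},{"fingers":-0.3,"tx":2,"ty":0.17,"tz":-0.16,"roll":0}]' && python3 snap.py w7 && python3 -c "
from h import *
go(.6075,.166,.0185,22.6)"
```

```text
time: 19.55
tool_pos: [0.608, 0.1652, 0.0524]
tool_rot: [1.305, 1.569, 0.127]
contact_force: [0.8, -0.2, -4.5]
opening: 0.0481
[0.608  0.1652 0.0524]
[0.608  0.1653 0.0524]
tx 0.847 ty -0.005 tz -0.020 roll -0.008 (alt 17.99) | down 1.0000 jaw now 22.5 q6 -0.25
```

View pics/w7.png

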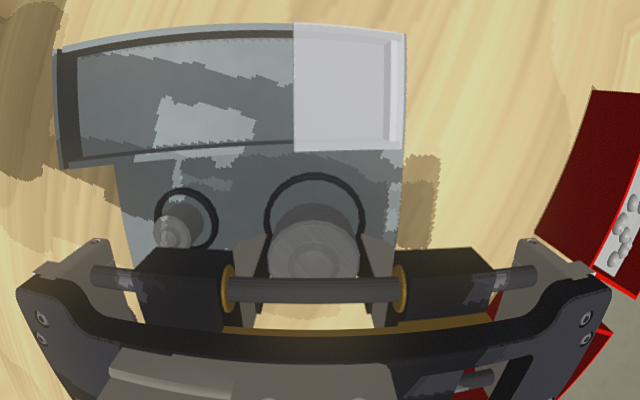

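The large anvil hangs over the large ring: anvil column 314, ring column 315, with the ring's far edge at row 173. Lower it.

```bash
python3 -m crank '[{"fingers":-0.3,"tx":0.2,"ty":0,"tz":-0.02,"roll":0},{"fingers":-0.3,"tx":0.4,"ty":0,"tz":-0.02,"roll":0},{"fingers":-0.3,"tx":0.6,"ty":0,"tz":-0.02,"roll":0},{"fingers":-0.3,"tx":0.72,"ty":0,"tz":-0.02,"roll":0},{"fingers":-0.3,"tx":0.78,"ty":0,"tz":-0.02,"roll":0},{"fingers":-0.3,"tx":0.82,"ty":0,"tz":-0.02,"roll":0},{"fingers":-0.3,"tx":0.85,"ty":0,"tz":-0.02,"roll":0},{"fingers":-0.3,"tx":0.85,"ty":0,"tz":-0.02,"roll":0}]'
```

```text
time: 20.6
tool_pos: [0.6073, 0.1663, 0.0177]
tool_rot: [1.521, 1.57, 0.343]
contact_force: [0.2, 0.0, -3.0]
opening: 0.0483
```

```bash
python3 -m crank '[{"fingers":-0.3,"tx":0.01,"ty":0,"tz":0,"roll":0},{"fingers":-0.3,"tx":0.02,"ty":0,"tz":0,"roll":0},{"fingers":-0.3,"tx":0.02,"ty":0,"tz":0,"roll":0},{"fingers":-0.3,"tx":0.02,"ty":0,"tz":0,"roll":0},{"fingers":-0.3,"tx":0.02,"ty":0,"tz":0,"roll":0},{"fingers":-0.3,"tx":0.02,"ty":0,"tz":0,"roll":0},{"fingers":-0.3,"tx":0.02,"ty":0,"tz":0,"roll":0},{"fingers":-0.3,"tx":0.02,"ty":0,"tz":0,"roll":0}]'
```

```text
time: 21.6
tool_pos: [0.6073, 0.1662, 0.0177]
tool_rot: [1.34, 1.57, 0.163]
contact_force: [-3.6, -0.7, 5.4]
opening: 0.0481
```

The anvil is on the plate, at +5.4 N. Release and lift.

```bash
python3 -m crank '[{"fingers":0.1,"tx":0,"ty":0,"tz":0,"roll":0},{"fingers":0.2,"tx":0,"ty":0,"tz":0,"roll":0},{"fingers":0.35,"tx":0,"ty":0,"tz":0,"roll":0},{"fingers":0.35,"tx":0,"ty":0,"tz":0,"roll":0},{"fingers":0.35,"tx":-0.3,"ty":0,"tz":0,"roll":0},{"fingers":0.35,"tx":-0.8,"ty":0,"tz":0,"roll":0},{"fingers":0.35,"tx":-1.5,"ty":0,"tz":0,"roll":0},{"fingers":0.35,"tx":-2.6,"ty":0,"tz":0,"roll":0}]' && python3 -c "
from h import *
go(.459,-.139,.12,-2)
go(.459,-.139,.12,177.5)"
```

```text
time: 22.6
tool_pos: [0.6064, 0.1661, 0.1212]
tool_rot: [-1.848, 1.569, -3.025]
contact_force: [1.4, -0.7, -0.2]
opening: 0.0624
tx 0.040 ty -6.327 tz 5.633 roll 2.453 (alt -15.55) | down 1.0000 jaw now 22.5 q6 -0.25
tx 0.040 ty -6.327 tz 5.633 roll 2.503 (alt -15.50) | down 1.0000 jaw now 22.5 q6 -0.25
```

Next pin_a. Its axis is at about -2.6°, so the jaw direction is 87.4°.

```bash
python3 -m crank '[{"fingers":0.1,"tx":-0.2,"ty":-0.5,"tz":0.5,"roll":-0.8},{"fingers":-0.1,"tx":-0.2,"ty":-1.4,"tz":1.2,"roll":-1.8},{"fingers":-0.1,"tx":0,"ty":-2.4,"tz":2.1,"roll":-2.8},{"fingers":-0.1,"tx":0,"ty":-3.4,"tz":3.0,"roll":-3.8},{"fingers":-0.1,"tx":0,"ty":-4.4,"tz":3.9,"roll":-4.8},{"fingers":-0.1,"tx":0,"ty":-5.3,"tz":4.7,"roll":-5.8},{"fingers":-0.1,"tx":0,"ty":-6.0,"tz":5.4,"roll":-6.5},{"fingers":-0.1,"tx":0,"ty":-6.35,"tz":5.65,"roll":-6.5}]' && python3 -m crank '[{"fingers":-0.1,"tx":0,"ty":0,"tz":0,"roll":0},{"fingers":-0.1,"tx":0,"ty":0,"tz":0,"roll":0},{"fingers":-0.1,"tx":0,"ty":0,"tz":0,"roll":0},{"fingers":-0.1,"tx":0,"ty":0,"tz":0,"roll":0},{"fingers":-0.1,"tx":0,"ty":0,"tz":0,"roll":0},{"fingers":-0.1,"tx":0,"ty":0,"tz":0,"roll":0},{"fingers":-0.1,"tx":0,"ty":0,"tz":0,"roll":0},{"fingers":-0.1,"tx":0,"ty":0,"tz":0,"roll":0}]' && python3 snap.py w8 && cat > pin.py <<'E'
from h import *
import sys
n,x,y=sys.argv[1],float(sys.argv[2]),float(sys.argv[3])
q=np.load(f"pics/{n}.npz");T=q["T"];im=q["p"];c=get_calibration("wrist")
P=np.linalg.inv(T@c["T_tool_cam"])@[x,y,.008,1];r=np.hypot(P[0],P[1]);a=np.arctan2(r,P[2])*f_of(c);uv=(int(c["cx"]+a*P[0]/r),int(c["cy"]+a*P[1]/r));print(uv)
m=mask_at(im,q["d"],"wrist",uv,45,grey=70);k=contour(m);r=outline("wrist",k,.009,T);print(m.sum(),np.round(r[0],1),np.round(r[1],1),r[2],k.min(0),k.max(0))
ang=r[2]+(90 if r[1][1]>r[1][0] else 0);print("axis",ang)
go(r[0][0]/1000,r[0][1]/1000,.0035,ang+90)
E
python3 pin.py w8 .459 -.139
```

```text
time: 23.6
tool_pos: [0.4588, -0.1416, 0.1215]
tool_rot: [-0.378, 1.569, -0.424]
contact_force: [-1.0, -0.1, 0.2]
opening: 0.0413
time: 24.6
tool_pos: [0.4591, -0.1399, 0.1206]
tool_rot: [1.416, 1.571, 1.373]
contact_force: [0.3, 0.6, -0.4]
opening: 0.0414
[ 0.4591 -0.1399  0.1206]
[ 0.4591 -0.1399  0.1206]
(313, 195)
908 [ 459.4 -139.7] [14.8 52.6] 87.89363098144531 [305 168] [321 223]
axis 177.8936309814453
tx 2.928 ty 0.005 tz 0.006 roll -0.037 (alt 17.96) | down 1.0000 jaw now 87.5 q6 -1.98
```

It lines up to within 0.3 mm. Descend and grip the pin.

```bash
python3 -m crank '[{"fingers":-0.1,"tx":0.7,"ty":0,"tz":0,"roll":0},{"fingers":-0.1,"tx":1.4,"ty":0,"tz":0,"roll":0},{"fingers":-0.1,"tx":2.0,"ty":0,"tz":0,"roll":0},{"fingers":-0.1,"tx":2.5,"ty":0,"tz":0,"roll":0},{"fingers":-0.1,"tx":2.75,"ty":0,"tz":0,"roll":0},{"fingers":-0.1,"tx":2.88,"ty":0,"tz":0,"roll":0},{"fingers":-0.1,"tx":2.92,"ty":0,"tz":0,"roll":0},{"fingers":-0.1,"tx":2.92,"ty":0,"tz":0,"roll":0}]' && python3 -m crank '[{"fingers":-0.3,"tx":0,"ty":0,"tz":0,"roll":0},{"fingers":-0.5,"tx":0,"ty":0,"tz":0,"roll":0},{"fingers":-0.7,"tx":0,"ty":0,"tz":0,"roll":0},{"fingers":-0.9,"tx":0,"ty":0,"tz":0,"roll":0},{"fingers":-0.9,"tx":0,"ty":0,"tz":0,"roll":0},{"fingers":-0.9,"tx":0,"ty":0,"tz":0,"roll":0},{"fingers":-0.9,"tx":0,"ty":0,"tz":0,"roll":0},{"fingers":-0.9,"tx":0,"ty":0,"tz":0,"roll":0}]' 30 && python3 - <<'E'
from h import *
s=np.array([519,129.]);y=np.radians(22.6);u=np.array([np.cos(y),np.sin(y)]);n=np.array([-u[1],u[0]])
C=s+48*u+43*n;print("caddy",C)
P=C-25*u+48*n;print("drop",P)
go(P[0]/1000,P[1]/1000,.13,22.6)
E
```

```text
time: 25.65
tool_pos: [0.4595, -0.14, 0.0043]
tool_rot: [-0.297, 1.57, -0.34]
contact_force: [-0.4, 0.1, 0.8]
opening: 0.0413
time: 26.65
tool_pos: [0.4592, -0.1399, 0.0039]
tool_rot: [0.203, 1.571, 0.16]
contact_force: [-0.5, 1.0, 3.8]
opening: 0.0148
caddy [546.78939155 187.14421482]
drop [505.26296063 221.85092218]
tx -3.152 ty 9.084 tz 0.761 roll 6.493 (alt -11.51) | down 1.0000 jaw now 87.5 q6 -1.98
```

Gripped: opening 14.8 mm on the 16 mm pin. Lift and carry to the chute at caddy (-25, +48).

```bash
python3 -m crank '[{"fingers":-0.9,"tx":-0.5,"ty":0,"tz":0,"roll":0},{"fingers":-0.9,"tx":-1.2,"ty":0,"tz":0,"roll":0},{"fingers":-0.9,"tx":-2,"ty":0.4,"tz":0,"roll":0},{"fingers":-0.9,"tx":-2.8,"ty":1.2,"tz":0.1,"roll":0},{"fingers":-0.9,"tx":-3.2,"ty":2.1,"tz":0.2,"roll":0.8},{"fingers":-0.9,"tx":-3.2,"ty":3.1,"tz":0.3,"roll":1.8},{"fingers":-0.9,"tx":-3.2,"ty":4.1,"tz":0.4,"roll":2.8},{"fingers":-0.9,"tx":-3.2,"ty":5.1,"tz":0.5,"roll":3.8}]' && python3 -c "
from h import *
go(.5053,.2219,.13,22.6)"
```

```text
time: 27.65
tool_pos: [0.4877, 0.0643, 0.1315]
tool_rot: [-2.399, 1.57, -3.111]
contact_force: [0.1, -0.4, -0.5]
opening: 0.0152
tx 0.038 ty 3.270 tz -2.241 roll 2.660 (alt -15.34) | down 1.0000 jaw now 49.2 q6 -0.88
```

```bash
python3 -m crank '[{"fingers":-0.9,"tx":0,"ty":0.7,"tz":-0.5,"roll":0.7},{"fingers":-0.9,"tx":0,"ty":1.5,"tz":-1.0,"roll":1.5},{"fingers":-0.9,"tx":0,"ty":2.3,"tz":-1.6,"roll":2.2},{"fingers":-0.9,"tx":0,"ty":3,"tz":-2.0,"roll":2.6},{"fingers":-0.9,"tx":0,"ty":3.2,"tz":-2.2,"roll":2.6},{"fingers":-0.9,"tx":0,"ty":3.2,"tz":-2.2,"roll":2.6},{"fingers":-0.9,"tx":0,"ty":3.2,"tz":-2.2,"roll":2.6},{"fingers":-0.9,"tx":0,"ty":3.2,"tz":-2.2,"roll":2.6}]' && python3 snap.py w9 && python3 -c "
from h import *
go(.5053,.2219,.051,22.6)"
```

```text
time: 28.65
tool_pos: [0.5041, 0.2166, 0.1319]
tool_rot: [-0.75, 1.571, -1.911]
contact_force: [-1.1, 1.5, -1.3]
opening: 0.0148
[0.5041 0.2166 0.1319]
[0.5041 0.2167 0.1319]
tx 2.023 ty 0.078 tz -0.108 roll 0.088 (alt -17.91) | down 1.0000 jaw now 23.5 q6 -0.14
```

View pics/w9.png

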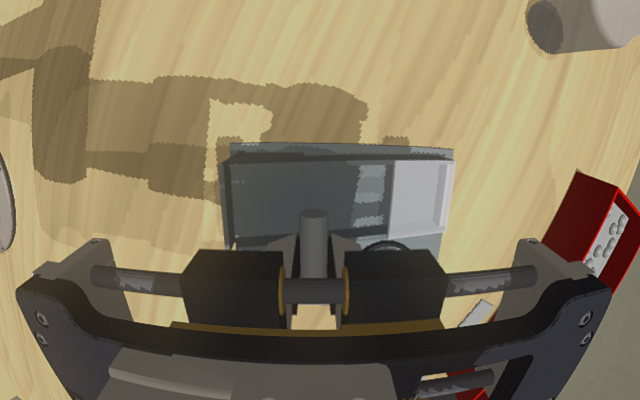

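The pin is held crosswise at (313,240) over the lane. Before lowering, I'll check the lane's walls in the w1 depth against my caddy frame.

```bash
python3 - <<'E'
from h import *
C=np.array([.5468,.1871]);y=np.radians(22.6);u=np.array([np.cos(y),np.sin(y)]);n=np.array([-u[1],u[0]])
for f in("w9","w1"):
    q=np.load(f"pics/{f}.npz");X=cloud("wrist",q["d"],T=q["T"]);p=X[...,:2]-C;cx,cy=p@u*1000,p@n*1000;z=X[...,2]*1000
    for x0 in(-60,0):
        m=(np.abs(cx-x0)<4)&(q["d"]>0)&(z<90)
        print(f,x0,[(b,round(float(np.max(z[m&(np.abs(cy-b)<1.5)])),0)) for b in range(6,96,3) if (m&(np.abs(cy-b)<1.5)).any()])
E
```

```text
w9 -60 [(15, 59.0), (18, 66.0), (21, 50.0), (24, 50.0), (27, 50.0), (30, 50.0), (33, 50.0), (36, 50.0), (39, 50.0), (42, 51.0), (45, 51.0), (48, 50.0), (51, 50.0), (54, 51.0), (57, 50.0), (60, 50.0), (63, 50.0), (66, 50.0), (69, 51.0), (72, 51.0), (75, 50.0), (81, 71.0), (84, 71.0), (87, 7.0), (90, 6.0), (93, 1.0)]
w9 0 [(15, 54.0), (18, 54.0), (21, 35.0), (24, 36.0), (27, 35.0), (30, 35.0), (33, 35.0), (36, 35.0), (39, 35.0), (42, 35.0), (45, 35.0), (48, 35.0), (51, 35.0), (54, 35.0), (57, 35.0), (60, 35.0), (63, 35.0), (66, 35.0), (69, 35.0), (72, 36.0), (75, 35.0), (78, 54.0), (81, 56.0), (84, 55.0), (87, 7.0), (90, 7.0), (93, 1.0)]
w1 -60 [(6, 6.0), (15, 71.0), (18, 70.0), (21, 51.0), (24, 50.0), (27, 50.0), (30, 52.0), (33, 50.0), (36, 51.0), (39, 50.0), (42, 50.0), (45, 50.0), (48, 51.0), (51, 52.0), (54, 50.0), (57, 51.0), (60, 50.0), (63, 50.0), (66, 50.0), (69, 50.0), (72, 51.0), (75, 51.0), (78, 70.0), (81, 72.0), (84, 69.0), (93, -0.0)]
w1 0 [(6, 6.0), (9, 6.0), (15, 56.0), (18, 57.0), (21, 35.0), (24, 35.0), (27, 35.0), (30, 36.0), (33, 35.0), (36, 35.0), (39, 36.0), (42, 35.0), (45, 35.0), (48, 34.0), (51, 35.0), (54, 35.0), (57, 36.0), (60, 35.0), (63, 35.0), (66, 36.0), (69, 36.0), (72, 36.0), (75, 36.0), (78, 52.0), (81, 57.0), (90, 7.0), (93, 2.0)]
```

The lane walls fit (about 19 to 78 mm, centre 48.5, floor within 1 mm). Lower into the lane.

```bash
python3 -m crank '[{"fingers":-0.9,"tx":0.1,"ty":0.08,"tz":-0.1,"roll":0.09},{"fingers":-0.9,"tx":0.5,"ty":0.08,"tz":-0.1,"roll":0.09},{"fingers":-0.9,"tx":1,"ty":0.08,"tz":-0.1,"roll":0.09},{"fingers":-0.9,"tx":1.4,"ty":0.08,"tz":-0.1,"roll":0.09},{"fingers":-0.9,"tx":1.7,"ty":0.08,"tz":-0.1,"roll":0.09},{"fingers":-0.9,"tx":1.9,"ty":0.08,"tz":-0.1,"roll":0.09},{"fingers":-0.9,"tx":2,"ty":0.08,"tz":-0.1,"roll":0.09},{"fingers":-0.9,"tx":2,"ty":0.08,"tz":-0.1,"roll":0.09}]' && python3 -c "
from h import *
go(.5053,.2219,.050,22.6)"
```

```text
time: 29.7
tool_pos: [0.5055, 0.2226, 0.0519]
tool_rot: [1.761, 1.571, 0.586]
contact_force: [0.4, -1.0, -0.7]
opening: 0.015
tx 0.047 ty -0.010 tz 0.014 roll 0.003 (alt -18.00) | down 1.0000 jaw now 22.6 q6 -0.12
```

```bash
python3 -m crank '[{"fingers":-0.9,"tx":0.02,"ty":0,"tz":0,"roll":0},{"fingers":-0.9,"tx":0.04,"ty":0,"tz":0,"roll":0},{"fingers":-0.9,"tx":0.04,"ty":0,"tz":0,"roll":0},{"fingers":-0.4,"tx":0.04,"ty":0,"tz":0,"roll":0},{"fingers":-0.4,"tx":0.04,"ty":0,"tz":0,"roll":0},{"fingers":-0.4,"tx":-0.2,"ty":0,"tz":0,"roll":0},{"fingers":-0.4,"tx":-0.7,"ty":0,"tz":0,"roll":0},{"fingers":-0.4,"tx":-1.5,"ty":0,"tz":0,"roll":0}]' && python3 -m crank '[{"fingers":-0.1,"tx":-0.2,"ty":0,"tz":0.5,"roll":0},{"fingers":-0.1,"tx":-0.4,"ty":0,"tz":1.2,"roll":0},{"fingers":-0.1,"tx":-0.4,"ty":0,"tz":2,"roll":0},{"fingers":-0.1,"tx":-0.4,"ty":0,"tz":2.6,"roll":0},{"fingers":-0.1,"tx":-0.4,"ty":0,"tz":3,"roll":0},{"fingers":-0.1,"tx":-0.4,"ty":0,"tz":3,"roll":0},{"fingers":-0.1,"tx":-0.4,"ty":0,"tz":3,"roll":0},{"fingers":-0.1,"tx":-0.4,"ty":0,"tz":3,"roll":0}]' && python3 snap.py w10 && python3 -c "
from h import *
i=cv2.imread('pics/w10.png');cv2.imwrite('pics/w10c.png',cv2.resize(i[0:260,160:480],None,fx=2,fy=2))
go(.4956,-.2879,.12,95)"
```

```text
time: 30.7
tool_pos: [0.5049, 0.2224, 0.1124]
tool_rot: [-1.734, 1.569, -2.91]
contact_force: [-0.4, 0.4, 0.5]
opening: 0.0272
time: 31.7
tool_pos: [0.5512, 0.1125, 0.1278]
tool_rot: [-2.817, 1.571, 2.292]
contact_force: [0.7, 0.1, -1.2]
opening: 0.041
[0.5512 0.1125 0.1278]
[0.5513 0.1125 0.1278]
tx 0.194 ty -5.146 tz 8.698 roll -7.231 (alt 10.77) | down 1.0000 jaw now 22.7 q6 -0.33
```

View pics/w10c.png

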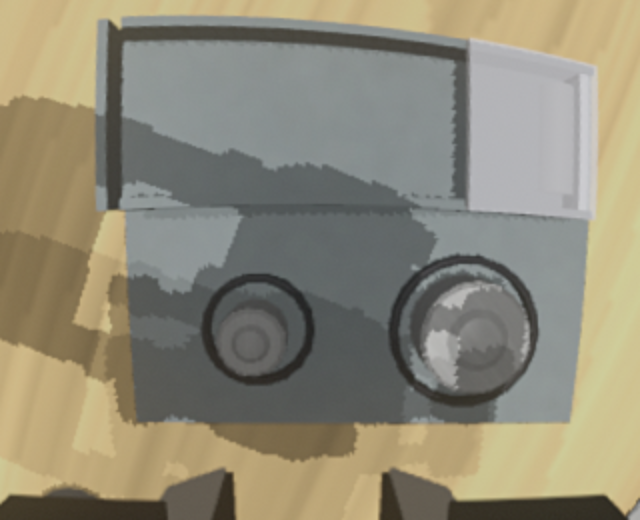

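Pin_a has rolled under the cover, seen faintly at (557,125) by the stop, and both anvils stand in their rings. Now pin_b.

```bash
python3 -m crank '[{"fingers":-0.1,"tx":0,"ty":-0.4,"tz":0.6,"roll":-0.7},{"fingers":-0.1,"tx":0,"ty":-1,"tz":1.7,"roll":-1.7},{"fingers":-0.1,"tx":0,"ty":-1.7,"tz":2.9,"roll":-2.7},{"fingers":-0.1,"tx":0,"ty":-2.4,"tz":4.1,"roll":-3.7},{"fingers":-0.1,"tx":0.1,"ty":-3.1,"tz":5.3,"roll":-4.7},{"fingers":-0.1,"tx":0.2,"ty":-3.8,"tz":6.5,"roll":-5.7},{"fingers":-0.1,"tx":0.2,"ty":-4.5,"tz":7.6,"roll":-6.6},{"fingers":-0.1,"tx":0.2,"ty":-5.1,"tz":8.6,"roll":-7.2}]' && python3 -m crank '[{"fingers":-0.1,"tx":0,"ty":0,"tz":0,"roll":0},{"fingers":-0.1,"tx":0,"ty":0,"tz":0,"roll":0},{"fingers":-0.1,"tx":0,"ty":0,"tz":0,"roll":0},{"fingers":-0.1,"tx":0,"ty":0,"tz":0,"roll":0},{"fingers":-0.1,"tx":0,"ty":0,"tz":0,"roll":0},{"fingers":-0.1,"tx":0,"ty":0,"tz":0,"roll":0},{"fingers":-0.1,"tx":0,"ty":0,"tz":0,"roll":0},{"fingers":-0.1,"tx":0,"ty":0,"tz":0,"roll":0}]' && python3 snap.py w11 && python3 pin.py w11 .4956 -.2879
```

```text
time: 32.75
tool_pos: [0.4953, -0.2857, 0.1198]
tool_rot: [-0.072, 1.571, 0.013]
contact_force: [0.1, 0.3, 0.1]
opening: 0.0413
time: 33.75
tool_pos: [0.4956, -0.2843, 0.1198]
tool_rot: [0.329, 1.571, 0.41]
contact_force: [-0.2, -0.4, 0.5]
opening: 0.0415
[ 0.4956 -0.2843  0.1198]
[ 0.4956 -0.2843  0.1198]
(308, 195)
914 [ 495.1 -287.3] [52.4 15.3] 3.9250481128692627 [301 167] [318 222]
axis 3.9250481128692627
tx 2.907 ty -0.074 tz -0.020 roll 0.070 (alt -17.93) | down 1.0000 jaw now 94.6 q6 -2.31
```

The measured pin is 52 x 15 mm at axis 3.9°, agreeing with the estimate. Descend, grip, lift and start back.

```bash
python3 -m crank '[{"fingers":-0.1,"tx":0.5,"ty":-0.07,"tz":-0.02,"roll":0.07},{"fingers":-0.1,"tx":1.3,"ty":-0.07,"tz":-0.02,"roll":0.07},{"fingers":-0.1,"tx":2.0,"ty":-0.07,"tz":-0.02,"roll":0.07},{"fingers":-0.1,"tx":2.5,"ty":-0.07,"tz":-0.02,"roll":0.07},{"fingers":-0.1,"tx":2.75,"ty":-0.07,"tz":-0.02,"roll":0.07},{"fingers":-0.1,"tx":2.86,"ty":-0.07,"tz":-0.02,"roll":0.07},{"fingers":-0.1,"tx":2.9,"ty":-0.07,"tz":-0.02,"roll":0.07},{"fingers":-0.1,"tx":2.9,"ty":-0.07,"tz":-0.02,"roll":0.07}]' && python3 -m crank '[{"fingers":-0.3,"tx":0,"ty":0,"tz":0,"roll":0},{"fingers":-0.5,"tx":0,"ty":0,"tz":0,"roll":0},{"fingers":-0.7,"tx":0,"ty":0,"tz":0,"roll":0},{"fingers":-0.9,"tx":0,"ty":0,"tz":0,"roll":0},{"fingers":-0.9,"tx":0,"ty":0,"tz":0,"roll":0},{"fingers":-0.9,"tx":0,"ty":0,"tz":0,"roll":0},{"fingers":-0.9,"tx":0,"ty":0,"tz":0,"roll":0},{"fingers":-0.9,"tx":0,"ty":0,"tz":0,"roll":0}]' 30 && python3 -c "
from h import *
go(.5053,.2219,.132,22.6)"
```

```text
time: 34.8
tool_pos: [0.4954, -0.2873, 0.0044]
tool_rot: [-0.65, 1.57, -0.582]
contact_force: [0.3, -0.3, -0.3]
opening: 0.041
time: 35.8
tool_pos: [0.4952, -0.2872, 0.0039]
tool_rot: [-0.486, 1.57, -0.417]
contact_force: [0.0, -0.3, 2.0]
opening: 0.015
tx -3.204 ty 12.680 tz 1.126 roll 7.133 (alt -10.87) | down 1.0000 jaw now 93.9 q6 -2.30
```

```bash
python3 -m crank '[{"fingers":-0.9,"tx":-0.5,"ty":0,"tz":0,"roll":0},{"fingers":-0.9,"tx":-1.3,"ty":0.1,"tz":0,"roll":0},{"fingers":-0.9,"tx":-2.2,"ty":0.8,"tz":0.1,"roll":0.2},{"fingers":-0.9,"tx":-2.9,"ty":1.8,"tz":0.2,"roll":0.8},{"fingers":-0.9,"tx":-3.2,"ty":2.9,"tz":0.3,"roll":1.5},{"fingers":-0.9,"tx":-3.2,"ty":4.1,"tz":0.4,"roll":2.4},{"fingers":-0.9,"tx":-3.2,"ty":5.3,"tz":0.5,"roll":3.3},{"fingers":-0.9,"tx":-3.2,"ty":6.5,"tz":0.6,"roll":4.2}]' && python3 -c "
from h import *
go(.5053,.2219,.132,22.6)"
```

```text
time: 36.8
tool_pos: [0.5007, -0.0245, 0.1316]
tool_rot: [-3.007, 1.57, 2.607]
contact_force: [0.6, -0.0, -1.3]
opening: 0.0144
tx -0.008 ty 4.900 tz -3.735 roll 2.902 (alt -15.10) | down 1.0000 jaw now 51.6 q6 -1.10
```

```bash
python3 -m crank '[{"fingers":-0.9,"tx":0,"ty":0.9,"tz":-0.7,"roll":0.7},{"fingers":-0.9,"tx":0,"ty":1.8,"tz":-1.4,"roll":1.4},{"fingers":-0.9,"tx":0,"ty":2.8,"tz":-2.1,"roll":2.1},{"fingers":-0.9,"tx":0,"ty":3.7,"tz":-2.8,"roll":2.7},{"fingers":-0.9,"tx":0,"ty":4.4,"tz":-3.3,"roll":2.85},{"fingers":-0.9,"tx":0,"ty":4.75,"tz":-3.6,"roll":2.85},{"fingers":-0.9,"tx":0,"ty":4.85,"tz":-3.7,"roll":2.85},{"fingers":-0.9,"tx":0,"ty":4.85,"tz":-3.7,"roll":2.85}]' && python3 -m crank '[{"fingers":-0.9,"tx":0,"ty":0,"tz":0,"roll":0},{"fingers":-0.9,"tx":0,"ty":0,"tz":0,"roll":0},{"fingers":-0.9,"tx":0,"ty":0,"tz":0,"roll":0},{"fingers":-0.9,"tx":0,"ty":0,"tz":0,"roll":0},{"fingers":-0.9,"tx":0,"ty":0,"tz":0,"roll":0},{"fingers":-0.9,"tx":0,"ty":0,"tz":0,"roll":0},{"fingers":-0.9,"tx":0,"ty":0,"tz":0,"roll":0},{"fingers":-0.9,"tx":0,"ty":0,"tz":0,"roll":0}]' && python3 -c "
from h import *
go(.5053,.2219,.0515,22.6)"
```

```text
time: 37.8
tool_pos: [0.5042, 0.2173, 0.1317]
tool_rot: [-1.198, 1.57, -2.359]
contact_force: [0.7, -0.2, -1.6]
opening: 0.0151
time: 38.8
tool_pos: [0.5043, 0.2179, 0.1318]
tool_rot: [2.232, 1.571, 1.07]
contact_force: [-0.2, -0.3, -1.1]
opening: 0.015
tx 2.008 ty 0.063 tz -0.081 roll 0.083 (alt -17.92) | down 1.0000 jaw now 23.4 q6 -0.14
```

```bash
python3 -m crank '[{"fingers":-0.9,"tx":0.1,"ty":0.06,"tz":-0.08,"roll":0.08},{"fingers":-0.9,"tx":0.5,"ty":0.06,"tz":-0.08,"roll":0.08},{"fingers":-0.9,"tx":1,"ty":0.06,"tz":-0.08,"roll":0.08},{"fingers":-0.9,"tx":1.4,"ty":0.06,"tz":-0.08,"roll":0.08},{"fingers":-0.9,"tx":1.75,"ty":0.06,"tz":-0.08,"roll":0.08},{"fingers":-0.9,"tx":1.95,"ty":0.06,"tz":-0.08,"roll":0.08},{"fingers":-0.9,"tx":2.03,"ty":0.06,"tz":-0.08,"roll":0.08},{"fingers":-0.9,"tx":2.03,"ty":0.06,"tz":-0.08,"roll":0.08}]' && python3 -m crank '[{"fingers":-0.9,"tx":0,"ty":0,"tz":0,"roll":0},{"fingers":-0.9,"tx":0,"ty":0,"tz":0,"roll":0},{"fingers":-0.9,"tx":0,"ty":0,"tz":0,"roll":0},{"fingers":-0.4,"tx":0,"ty":0,"tz":0,"roll":0},{"fingers":-0.4,"tx":0,"ty":0,"tz":0,"roll":0},{"fingers":-0.4,"tx":-0.25,"ty":0,"tz":0,"roll":0},{"fingers":-0.4,"tx":-0.8,"ty":0,"tz":0,"roll":0},{"fingers":-0.4,"tx":-1.6,"ty":0,"tz":0,"roll":0}]' && python3 -m crank '[{"fingers":-0.1,"tx":-0.3,"ty":0,"tz":0.5,"roll":0},{"fingers":-0.1,"tx":-1,"ty":0,"tz":1.2,"roll":0},{"fingers":-0.1,"tx":-1.8,"ty":0,"tz":2,"roll":0},{"fingers":-0.1,"tx":-2,"ty":0,"tz":2.6,"roll":0},{"fingers":-0.1,"tx":-2,"ty":0,"tz":3,"roll":0},{"fingers":-0.1,"tx":-2,"ty":0,"tz":3,"roll":0},{"fingers":-0.1,"tx":-2,"ty":0,"tz":3,"roll":0},{"fingers":-0.1,"tx":-2,"ty":0,"tz":3,"roll":0}]' && python3 snap.py w12 && python3 - <<'E'
from h import *
i=cv2.imread('pics/w12.png')[40:260,180:480]
for n in("top","scene"):
    p,d=read_camera(n);np.savez(f"pics/{n}F.npz",p=p,d=d);cv2.imwrite(f"pics/{n}F.png",p[:,:,::-1])
b=cv2.convertScaleAbs(i,alpha=1.0);cv2.imwrite('pics/w12c.png',cv2.resize(b,None,fx=2.6,fy=2.6,interpolation=cv2.INTER_CUBIC))
E
```

```text
time: 39.8
tool_pos: [0.5054, 0.2218, 0.0508]
tool_rot: [1.595, 1.57, 0.42]
contact_force: [-0.4, 0.1, -1.3]
opening: 0.0151
time: 40.8
tool_pos: [0.5048, 0.2217, 0.1153]
tool_rot: [-1.731, 1.569, -2.907]
contact_force: [0.2, 0.3, -0.9]
opening: 0.0276
time: 41.8
tool_pos: [0.5509, 0.1118, 0.1941]
tool_rot: [-2.097, 1.57, 3.011]
contact_force: [0.1, 0.4, 0.8]
opening: 0.041
[0.5509 0.1118 0.1941]
[0.551  0.1118 0.1943]
```

View pics/w12c.png

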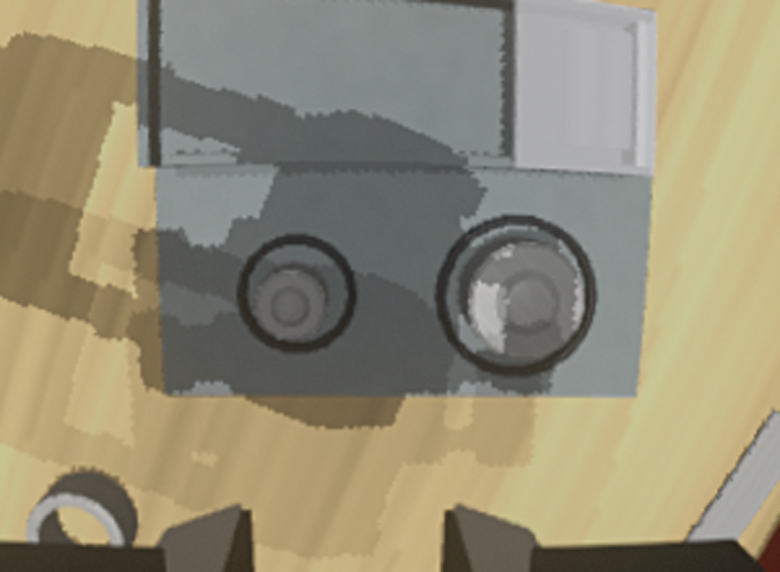

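The open lane is empty and both anvils sit in their rings. Two faint bars show under the cover at crop x 565-635. I'll check them with a contrast stretch, and check that the look-alikes haven't moved.

```bash
python3 - <<'E'
from h import *
C=np.array([.5468,.1871]);y=np.radians(22.6);u=np.array([np.cos(y),np.sin(y)]);n=np.array([-u[1],u[0]])
q=np.load("pics/w12.npz");c=get_calibration("wrist");M=np.linalg.inv(q["T"]@c["T_tool_cam"])
def proj(P):
    P=M[:3,:3]@P+M[:3,3];r=np.hypot(P[0],P[1]);a=np.arctan2(r,P[2])*f_of(c);return c["cx"]+a*P[0]/r,c["cy"]+a*P[1]/r
for nm,f in(("w0","w4"),("now","w12")):pass
g=q["p"].mean(2).astype(np.float32)
xs=np.arange(30,96,3);pr=[]
for x in xs:
    z=.034-x*.2526e-3+.008; v=[]
    for yy in range(30,67,4):
        a,b=proj(np.r_[C+(x*u+yy*n)/1000,z]);v.append(cv2.getRectSubPix(g,(1,1),(a,b))[0,0])
    pr.append((int(x),round(float(np.mean(v)),1)))
print(pr)
print([ (int(x),tuple(np.round(proj(np.r_[C+(x*u+48*n)/1000,.042-x*.2526e-3]),0))) for x in(69,85)])
i=q["p"][35:115,370:440,::-1];i=cv2.resize(i,None,fx=5,fy=5,interpolation=cv2.INTER_CUBIC);G=i.mean(2);lo,hi=150,200
lo,hi=np.percentile(G,[35,92]);A=np.clip((G-lo)/(hi-lo)*255,0,255).astype(np.uint8)
t=cv2.resize(cv2.imread("pics/topF.png")[130:290,180:480],(750,400))
out=np.zeros((400,750,3),np.uint8);out[:A.shape[0],:A.shape[1]]=A[:400,:,None]
cv2.imwrite("pics/cover.png",A)
# look-alikes: difference of start and end top views
p0,p1=(np.load(f"pics/top{k}.npz")["p"].astype(int) for k in("0","F"))
for k,(a,b) in dict(cutL=(298,216),cutS=(406,165),long=(309,175),brown=(441,275),yel=(434,200),riv1=(329,193),riv2=(381,190)).items():
    print(k,np.abs(p0-p1)[b-9:b+10,a-9:a+10].mean().round(1))
E
```

```text
[(30, 136.5), (33, 136.3), (36, 83.4), (39, 99.0), (42, 175.4), (45, 174.8), (48, 174.9), (51, 175.0), (54, 175.1), (57, 175.2), (60, 174.9), (63, 174.6), (66, 177.0), (69, 178.6), (72, 179.2), (75, 178.3), (78, 176.2), (81, 176.9), (84, 179.2), (87, 179.9), (90, 178.7), (93, 176.1)]
[(69, (np.float64(403.0), np.float64(74.0))), (85, (np.float64(415.0), np.float64(75.0)))]
cutL 10.5
cutS 10.9
long 11.6
brown 8.1
yel 9.0
riv1 11.4
riv2 11.4
```

View pics/cover.png

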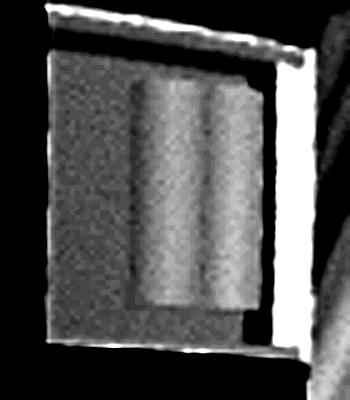

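Two pins lie parallel against the stop, with brightness peaks at caddy x ≈ 71 and 87 (expected 69 and 85). The look-alikes show only uniform image noise between start and end. The gripper is clear, so I'll hand in.

```bash
python3 -c "
from cell import *
s=observe();print(s['time'],s['tool_pos'],s['contact_force']);print(hand_in())"
```

```text
41.95 [0.55115016 0.11160336 0.19450469] [ 0.40028091 -0.19250845 -0.67561641]
the job is handed in; nothing more can be done
None
```

The job is handed in after about 42 s of the 118 s. Both anvils stand upright in the wells of their own size. Each was lowered until it touched the plate (about 5 N) before I let go. Both short pins went crosswise down the chute to the end stop.

**Last checks**
- **Anvils:** the last wrist picture shows both inside their black rings.
- **Pins:** they lie side by side under the clear cover at about caddy x 71 and 87 mm, against an expected 69 and 85. The open part of the lane is empty.
- **Look-alikes:** I compared the start and end top views at the two cutters, the long pin, the brown and yellow blocks and the rivets. They differ only by a uniform 8–12 grey levels, which I took as image noise.

**What disagreed**
- **Tip length:** the stated 25 mm `tip_reach` did not match the wrist depth, where the fingertips end at about the TCP. My first grasp therefore closed above the small anvil without touching it. I worked from the measured length after that.
- **Cameras:** the fixed cameras differed by 3–5 mm, and the wrist camera put the wells 94 mm apart instead of 96. I refined the object and small-well positions with the wrist camera and set the large well at the stated 96 mm from the small one.

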